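Move the padlock to the other flip-out hook and fold the emptied one away

TASK

On the display table, swing the blue stand's folded hook out fully to its stop, then take the padlock off the red stand's hook and hang it by its shackle on the blue one. Then fold the emptied red hook back fully flat to its stop against its panel. The little hinges are weak, so feel for the stops and never push a hook with more than 20 N; set the padlock down softly, do not drop it, and leave everything else on the table where it is.

Things in the scene. Friction and masses are not known exactly. Their poses are not given: they have to be found in the camera images.
- red_stand: Fixed stand, left or right: upright red panel 70 mm wide (y), 15 thick (x), top 200 mm over the table; foot 90 x 110 x 12 mm. Origin on the table under the panel's centre, z up, +x towards the hook's side. Hinge axis at x 21.5, y 22 mm. The hook folded flat runs towards -y at x 16.5 to 26.5 mm, 9 mm clear of the panel, and ends 43 mm past the panel's -y edge, so a finger can get behind it.
- blue_stand: Fixed stand, left or right: upright blue panel 70 mm wide (y), 15 thick (x), top 200 mm over the table; foot 90 x 110 x 12 mm. Origin on the table under the panel's centre, z up, +x towards the hook's side. Hinge axis at x 21.5, y 22 mm. The hook folded flat runs towards -y at x 16.5 to 26.5 mm, 9 mm clear of the panel, and ends 43 mm past the panel's -y edge, so a finger can get behind it.
- red_hook: Hook of the red stand; starts swung out, holding the padlock. Level aluminium bar, 10 mm wide (y -5 to 5), 12 mm high (z -12 to 0), 100 mm long. Origin on the upright hinge axis at the height of the bar's top (165 mm over the table); x along the bar to its free end, z up. It turns only about z. Friction 0.35 N m (4 N of push near the end), no spring, stays where left. Solid stops: x along the stand's -y (flat), x along the stand's +x (swung out, 90 degrees).
- blue_hook: Hook of the blue stand; starts 0 to 0.3 rad from flat. Level aluminium bar, 10 mm wide (y -5 to 5), 12 mm high (z -12 to 0), 100 mm long. Origin on the upright hinge axis at the height of the bar's top (165 mm over the table); x along the bar to its free end, z up. It turns only about z. Friction 0.35 N m (4 N of push near the end), no spring, stays where left. Solid stops: x along the stand's -y (flat), x along the stand's +x (swung out, 90 degrees).
- red_tip (a point): Middle of the free end of the red hook's bar, at the height of the bar's top face, 100 mm from the hinge axis. A red lip on the last 6 mm stands 8 mm above the bar. Axes as the hook's.
- blue_tip (a point): Middle of the free end of the blue hook's bar, at the height of the bar's top face, 100 mm from the hinge axis. A blue lip on the last 6 mm stands 8 mm above the bar. Axes as the hook's.
- padlock: Brass padlock, 0.2 to 0.36 kg: body 24 (x) x 56 (y) x 50 mm (z), closed shackle of 9 mm steel bar above it in the y-z plane. Origin at the centre of its underside, z up. Shackle legs at y -19.5 and 19.5 mm from z 50 to 80 (48 mm over the outsides, 30 between), then sloping in to a flat crown. Opening 38 mm high: it slides level along the bar over the lip. Hangs with x along the bar.
- shackle (a point): Middle of the underside of the padlock's shackle crown, 88 mm above the padlock's underside; this point rests on the top face of the bar when hung.
- phone_dark: Bystander: black phone 150 x 72 x 9 mm lying flat. Origin at its underside.
- phone_gold: Bystander: gold phone 150 x 72 x 9 mm lying flat. Origin at its underside.
- perfume_red: Bystander: dark red perfume bottle 32 x 50 mm, 75 mm high with its black cap. Origin at its underside.
- perfume_blue: Bystander: blue perfume bottle 32 x 50 mm, 75 mm high with its steel cap. Origin at its underside.
- scale: Bystander: grey pocket scale 120 x 75 x 18 mm. Origin at its underside.
- coins: Bystander: stack of brass coins 27 mm across, 22 mm high. Origin at its underside.
- speaker: Bystander: round black speaker 90 mm across, 76 mm high. Origin at its underside.
Not all that is in view belongs to the job. What is shaped like the padlock but green is not meant.

How it is judged:
On the way, in this order (a step that is already met when the one before it is completed fails the run):
1. the blue hook is swung out to its stop (within 0.015 rad) while the padlock still hangs on the red hook (angle between the x axis of blue_hook and the x axis of blue_stand, either way round below 0.015 rad and distance between shackle and red_hook below 0.1 m and contact force between padlock and red_hook above 0.5 N), for 0.2 s.
2. the padlock hangs by its shackle on the swung-out blue hook, let go (angle between the x axis of blue_hook and the x axis of blue_stand, either way round below 0.05 rad and x of shackle in the frame of blue_hook between 0.025 and 0.095 m and y of shackle in the frame of blue_hook between -0.015 and 0.015 m and z of shackle in the frame of blue_hook between -0.004 and 0.006 m and angle between padlock's own z axis and vertical below 0.2 rad and linear speed of padlock below 0.03 m/s and contact force between the fingers and padlock below 0.2 N), for 0.3 s.
3. the emptied red hook is folded flat to its stop (angle between the x axis of red_hook and the y axis of red_stand, either way round below 0.015 rad), for 0.2 s.
At the end, for the whole second after the job is handed in: The padlock hangs at rest by its shackle on the bar of the blue hook, between 25 and 95 mm from the hinge axis and upright within 0.2 rad; the blue hook is swung out within 0.05 rad of square to its panel; the red hook is folded within 0.015 rad of flat (angle between the x axis of blue_hook and the x axis of blue_stand, either way round below 0.05 rad and angle between the x axis of red_hook and the y axis of red_stand, either way round below 0.015 rad and x of shackle in the frame of blue_hook between 0.025 and 0.095 m and y of shackle in the frame of blue_hook between -0.015 and 0.015 m and z of shackle in the frame of blue_hook between -0.004 and 0.006 m and angle between padlock's own z axis and vertical below 0.2 rad and linear speed of padlock below 0.03 m/s); the robot touches nothing.
It fails at once if a hook is pushed or knocked by the robot with more than 20 N (contact force between any of red_hook, blue_hook and the fingers above 20 N or contact force between any of red_hook, blue_hook and the arm above 20 N).
It fails at once if the padlock is knocked or forced against a hook with more than 30 N (contact force between padlock and red_hook above 30 N or contact force between padlock and blue_hook above 30 N).
It fails at once if the padlock is dropped: its underside comes below 40 mm above the table (height (world z) of padlock below 0.04 m).
It fails at once if a bystander is moved by more than 20 mm (distance of any of phone_dark, phone_gold, perfume_red, perfume_blue, scale, coins, speaker from where it was at the start of the episode above 0.02 m).
It also fails if it takes over 72 s, if anything falls off the work surface, if the arm or the gripper's body presses on something with over 40 N, if the wrist force passes 120 N, or if a joint passes its speed limit or range.

ROBOT

A 7-joint arm with a two-finger parallel gripper is mounted at the origin on the work surface. World frame = base frame: x ahead of the robot, y to its left, z up, the work surface at z = 0. Lengths are in m, angles in rad, forces in N, time in s.
With the tool pointing down it reaches from about 0.4 to 0.875 m from the base axis. Payload 19.3 kg.
Tool frame: the origin (TCP) lies midway between the tips of the shut fingers; the grasp point (between the pads) lies 19 mm behind it; z points along the fingers, y is the line along which they close (so a half turn about z gives the same grasp; the last joint's range is limited). The gripper opens to 85 mm and grips with 20 to 120 N. Pads are 22 mm wide; open, the fingers measure 114 mm over their backs; the gripper's body (76 mm by 85 mm) begins 54 mm behind the grasp point. The pads swing forward as they close: fully open they stand 13 mm farther back than shut.
Start: joints at [-1.215, 0.521, -0.036, 1.599, 0.021, 1.021, -0.113], TCP at [0.258, 0.569, 0.208] pointing down, gripper open.
Joint ranges: [-2.91, 2.91], [-0.3, 2.13], [-1.5, 1.42], [0.17, 2.43], [-1.26, 4.41], [0.16, 1.93], [-2.52, 2.52]. Speed limits (rad/s): [1.89, 1.89, 2.39, 2.39, 3.01, 3.01, 3.01].

INTERFACE

Orientations are given as [roll, pitch, yaw] about the fixed x, y, z axes, in that order (R = Rz(yaw) Ry(pitch) Rx(roll)).
In Python, from workcell import telemetry, grab_frame, calibration, bot, outline_of, landmark_of gives the robot as it stands. The module is installed in compiled form; this text tells all that it offers.
- The arm moves only by the shell command python3 -m inch 'ROWS' [FORCE]. ROWS is JSON, a list of rows, each a list of 7 numbers: the shift along the tool's x, y, z in m, then the turn, a rotation vector about the tool's x, y, z in rad, then the closure, from 0 (fully open) to 1 (shut). A call has 1 to 5 rows; each row shifts and turns the commanded pose from where the row before left it, along the tool's axes as they then stand; what a row does not reach is not made up. A row lasts 1/10 s, in which the tool goes at most 50 mm and 8.59 degrees, less where a joint would pass 70% of its speed; a pose out of reach is approached as far as the arm can. A call is refused whole if a number of a shift passes 0.05 or a number of a turn 0.15, either way. A call with a gripper value outside its range is refused whole. The fingers move at their own pace and stop on an object; FORCE is the grip in N (left out, the last holds). Time passes only in rows, so rows that do not move let the fingers close. It gives the time, the measured TCP pose, the force, the opening and the grip force at its end, in the units of the state.
- telemetry.observe(): the state, without advancing time (a new reading comes with each control period).
- grab_frame(name): name is "side" or "top"; returns the picture (384x512x3 uint8, red, green, blue); there is no depth.
- calibration(name): a dict with "fovy" (degrees; the focal length in pixels is half the picture's height over the tangent of half this angle, whatever the lens; pixels are square), "cx", "cy" (the principal point, pixels), "pose" (4x4, takes a point from camera to world coordinates). Camera axes: x right, y down, z forward; pixel columns grow to the right and rows downward; lengths in m; the calibration is good to about 2 mm. A picture is of the moment at which its call begins. calibration takes no time and is no camera call.
- bot.job_done(): hands the job in; it is judged then, once.
Trained networks look in the newest picture that a camera, given by its name, has taken for a name from the list of things; names that differ only in an ending like _2 or _b are one class to them, and where a whole thing is asked for, a point or a joint stands for the part that bears it (a point fixed in the world has none). Each returns a list of dicts, best first, with "score" (0 to 1); they miss things now and then, are a little off and sometimes report something else, mostly with a low value. They report only what shows in the picture. A call takes as long as a camera call. They do not tell look-alikes from the thing itself.
- outline_of(label, camera): "region" (384x512 bool, what is visible of it) and "rect" ([left, top, right, bottom] in pixels, round what is visible of it).
- landmark_of(label, camera): "xy" ([column, row] in pixels: a listed point, or the origin of a listed thing).
The state is a dict: "clock": time; "qpos": joint angles; "qd": joint speeds; "joint_efforts": joint torques, N m; "position": TCP position; "tool_rot": TCP orientation; "force": force on the tool from outside, world axes, zero at the start; "moment": the same for the moment, N m; "grip_width": finger opening in m; "finger_force": force on a finger pad.
Only numpy, scipy, OpenCV 4.12 (cv2) and the standard library are available. Lean on these libraries where they do the work, as an engineer would, in place of code of your own. Each camera call takes 0.05 s, during which the arm holds its last target. There are 200 camera calls.

## Working session

There is one attempt and no reset: what is moved stays moved. The work goes in short steps, Python scripts to look and compute and a shell command to move; the robot and the scene stay as the last step left them, time stands still between calls to the robot, and variables do not carry over. Pictures are saved under pics/ and viewed, at most 10 in all, crops included, and the job is handed in when it is done.

```bash
mkdir -p pics; python3 - <<'E'
from workcell import *
import cv2,numpy as np
s=telemetry.observe();print({k:np.round(v,3).tolist() for k,v in s.items()})
for c in("side","top"):
    im=grab_frame(c);cv2.imwrite(f"pics/{c}0.png",im[:,:,::-1])
    k=calibration(c);print(c,k["fovy"],k["cx"],k["cy"],np.round(k["pose"],3).tolist())
    for n in("red_stand","blue_stand","red_hook","blue_hook","red_tip","blue_tip","padlock","shackle"):
        print(n,[(np.round(d["xy"],1).tolist(),round(d["score"],2)) for d in landmark_of(n,c)[:3]])
E
```

```text
{'clock': 0.0, 'qpos': [-1.215, 0.522, -0.036, 1.6, 0.021, 1.021, -0.113], 'qd': [-0.001, 0.0, -0.001, -0.002, 0.001, -0.0, -0.0], 'joint_efforts': [-0.001, -92.713, 1.98, -36.994, 0.018, 0.008, -0.0], 'position': [0.258, 0.569, 0.208], 'tool_rot': [-3.14, 0.0, 2.716], 'force': [-0.282, 0.333, 0.217], 'moment': [0.028, 0.0, -0.016], 'finger_force': 0.0, 'grip_width': 0.085}
side 56.85034870970402 251.20800209067113 189.65942608306838 [[0.895, -0.303, 0.327, 0.318], [-0.445, -0.575, 0.686, -0.512], [-0.019, -0.76, -0.65, 0.662], [0.0, 0.0, 0.0, 1.0]]
red_stand [([181.6, 203.5], 0.65), ([176.6, 150.6], 0.32)]
blue_stand [([278.8, 332.4], 0.85)]
red_hook [([179.7, 150.7], 0.47), ([226.5, 145.3], 0.46)]
blue_hook []
red_tip [([221.1, 149.6], 0.7)]
blue_tip [([337.1, 291.9], 0.67), ([201.7, 145.9], 0.25)]
padlock [([203.9, 172.2], 0.8), ([184.5, 238.6], 0.56)]
shackle [([201.4, 146.2], 0.69), ([178.0, 212.9], 0.64)]
top 48.23289756253103 257.92278324460847 188.36300965039104 [[0.013, -0.99, 0.14, 0.415], [-1.0, -0.014, -0.007, 0.055], [0.009, -0.14, -0.99, 1.253], [0.0, 0.0, 0.0, 1.0]]
red_stand [([194.9, 235.9], 0.7)]
blue_stand [([346.4, 219.4], 0.96), ([193.6, 204.8], 0.32)]
red_hook [([181.2, 221.1], 0.59), ([190.3, 200.7], 0.45)]
blue_hook [([275.0, 200.1], 0.68), ([350.6, 208.0], 0.66), ([384.8, 185.8], 0.66)]
red_tip [([196.2, 186.2], 0.74)]
blue_tip [([381.0, 186.2], 0.74)]
padlock [([241.3, 248.0], 0.76), ([191.7, 206.4], 0.57)]
shackle [([238.1, 246.9], 0.59), ([190.3, 199.5], 0.45)]
```

View pics/side0.png

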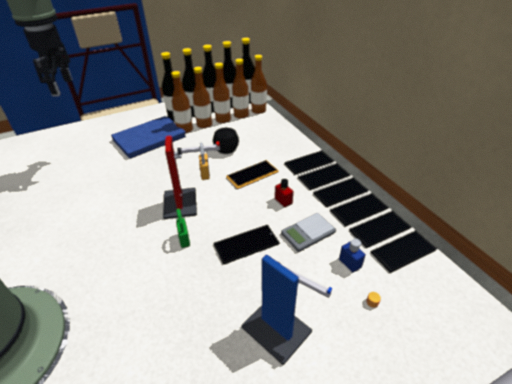

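View pics/top0.png

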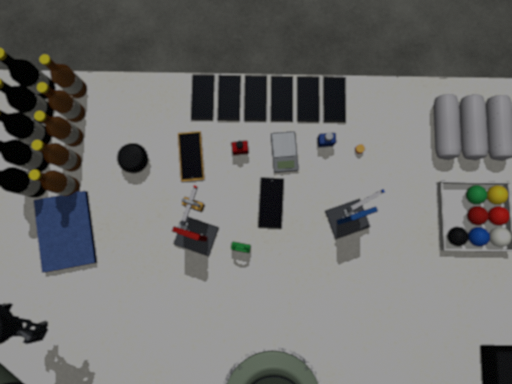

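The brass padlock hangs on the red hook: top (192,204), side (204,165). The candidates are that one and the green look-alike on the table at top (241,247), side (183,235). The description says brass and hanging on the red hook, so I choose the first. The red tip is at top (196,187) and the blue tip at top (382,190).

```bash
cat > h.py <<'E'
import numpy as np,cv2
from scipy.optimize import minimize
from workcell import calibration
K={}
for c in("side","top"):
    k=calibration(c);P=np.array(k["pose"]);K[c]=(192/np.tan(np.radians(k["fovy"])/2),k["cx"],k["cy"],P)
def proj(p,c):
    f,cx,cy,P=K[c];q=(np.atleast_2d(p)-P[:3,3])@P[:3,:3];return np.c_[f*q[:,0]/q[:,2]+cx,f*q[:,1]/q[:,2]+cy]
def ray(uv,c):
    f,cx,cy,P=K[c];d=P[:3,:3]@[(uv[0]-cx)/f,(uv[1]-cy)/f,1];return P[:3,3],d
def atz(uv,c,z):
    o,d=ray(uv,c);return o+d*(z-o[2])/d[2]
def T(x,y,yaw,p):
    p=np.atleast_2d(p);c,s=np.cos(yaw),np.sin(yaw);return np.c_[x+c*p[:,0]-s*p[:,1],y+s*p[:,0]+c*p[:,1],p[:,2]]
def box(x0,x1,y0,y1,z0,z1): return np.array([[a,b,c] for a in(x0,x1) for b in(y0,y1) for c in(z0,z1)])
S=8
def hullmask(pts,c,roi):
    l,t,r,b=roi;m=np.zeros(((b-t)*S,(r-l)*S),np.uint8)
    q=(proj(pts,c)-[l,t]+.5)*S
    cv2.fillConvexPoly(m,cv2.convexHull(q.astype(np.float32)).astype(np.int32),255)
    return cv2.resize(m,(r-l,b-t),interpolation=cv2.INTER_AREA)/255.
def colmask(im,col):
    i=im.astype(float);r,g,b=i[...,0],i[...,1],i[...,2]
    return np.clip(((r-np.maximum(g,b)) if col=="red" else (b-1.0*np.maximum(r,g)))/60,0,1)
E
python3 - <<'E'
from h import *
I={c:cv2.imread(f"pics/{c}0.png")[:,:,::-1] for c in("side","top")}
pb=box(-.0075,.0075,-.035,.035,.012,.2)
for col,roi,x0 in(("red",{"side":(150,125,190,215),"top":(160,215,215,250)},(.47,.21,-.36)),("blue",{"side":(240,245,305,345),"top":(325,195,379,240)},(.47,-.24,.33))):
    M={}
    for c in I:
        l,t,r,b=roi[c];M[c]=colmask(I[c],col)[t:b,l:r]
    def cost(p): return sum(np.abs(hullmask(T(*p,pb),c,roi[c])-M[c]).sum()/M[c].sum() for c in I)
    best=min((minimize(cost,np.array(x0)+d,method="Nelder-Mead",options=dict(initial_simplex=np.array(x0)+d+np.r_[np.zeros((1,3)),np.diag([.02,.02,.15])],xatol=1e-4,fatol=1e-4)) for d in([0,0,0],[.01,0,.1],[0,.01,-.1],[-.02,0,0])),key=lambda r:r.fun)
    print(col,np.round(best.x,4),best.fun)
    x,y,w=best.x
    tip=T(x,y,w,[[.0215,.022-.1*(col=="blue"),.165]]) ; h=T(x,y,w,[[.0215,.022,.165]])[0]
    print("hinge",h.round(4),"redtip out",T(x,y,w,[[.1215,.022,.165]]).round(4),[proj(T(x,y,w,[[.1215,.022,.165]]),c).round(1) for c in I],[proj(T(x,y,w,[[.0215,-.078,.165]]),c).round(1) for c in I])
for n,s,t in(("red",(221.1,149.6),(196.2,186.2)),("blue",(337.1,291.9),(381,186.2))):
    print(n,"tip",atz(s,"side",.165).round(4),atz(t,"top",.165).round(4))
t=I["top"][170:260,160:250];s=I["side"][120:260,140:250]
cv2.imwrite("pics/crop.png",np.hstack([cv2.resize(t,(450,450),interpolation=2),cv2.resize(s,(350,450),interpolation=2)])[:,:,::-1])
E
```

```text
red [ 0.4516  0.2237 -0.2851] 0.5673266336571943
hinge [0.4784 0.2388 0.165 ] redtip out [[0.5744 0.2107 0.165 ]] [array([[218.6, 144.4]]), array([[194.2, 185.6]])] [array([[180. , 172.9]]), array([[219.5, 234.6]])]
blue [ 0.5065 -0.214   0.331 ] 1.5498883636896321
hinge [ 0.5197 -0.1862  0.165 ] redtip out [[ 0.6143 -0.1537  0.165 ]] [array([[312.5, 233.5]]), array([[336.1, 172.2]])] [array([[325. , 300.3]]), array([[385.9, 196.8]])]
red tip [0.5709 0.186  0.165 ] [0.5728 0.2056 0.165 ]
blue tip [ 0.5784 -0.277   0.165 ] [ 0.5796 -0.2689  0.165 ]
```

View pics/crop.png

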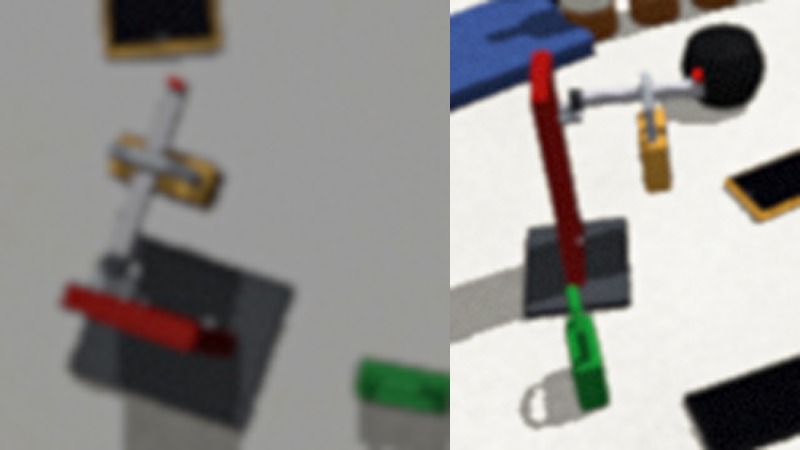

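The crop shows the brass padlock hanging on the red hook: shackle near top (190,202), red lip at top (195,187) and side (218,143). The green one lies on the table. Next I refine the fit with better colour masks.

```bash
cat > fit.py <<'E'
from h import *
from scipy.optimize import differential_evolution
I={c:cv2.imread(f"pics/{c}0.png")[:,:,::-1].astype(float) for c in("side","top")}
pb=box(-.0075,.0075,-.035,.035,.012,.2);ft=None
roi={"red":{"side":(150,125,195,222),"top":(160,215,220,260)},"blue":{"side":(235,245,318,365),"top":(322,195,379,245)}}
lroi={"red":{"side":(212,138,226,150),"top":(190,181,200,192)},"blue":{"side":(322,282,338,300),"top":(376,183,388,195)}}
def cm(i,col):
    r,g,b=i[...,0],i[...,1],i[...,2]
    a=(r/(np.maximum(g,b)+8)) if col=="red" else (b/(np.maximum(r,g)+8))
    return np.clip((a-1.15)/.5,0,1)
out={}
for col,x0 in(("red",(.452,.224,-.285)),("blue",(.49,-.22,.33))):
    M={};L={}
    for c in I:
        l,t,r,b=roi[col][c];M[c]=cm(I[c],col)[t:b,l:r]
        l,t,r,b=lroi[col][c];m=cm(I[c],col)[t:b,l:r];m[m<.3]=0;yy,xx=np.mgrid[t:b,l:r]
        L[c]=np.array([(m*xx).sum(),(m*yy).sum()])/m.sum()
    def one(p,c): return np.abs(hullmask(T(*p,pb),c,roi[col][c])-M[c]).sum()/M[c].sum()
    for cs in(("side","top"),("top",),("side",)):
        r=differential_evolution(lambda p:sum(one(p,c) for c in cs),[(v-d,v+d) for v,d in zip(x0,(.04,.04,.35))],seed=1,popsize=12,tol=1e-4,maxiter=60)
        p=r.x;h=T(*p,[[.0215,.022,.165]])[0]
        print(col,cs,p.round(4),round(r.fun,3),"hinge",h.round(4))
    print(" lip px",{c:L[c].round(1).tolist() for c in L})
    for c in L:print("  lip",c,atz(L[c],c,.168).round(4))
    (o1,d1),(o2,d2)=ray(L["side"],"side"),ray(L["top"],"top")
    s=np.linalg.lstsq(np.c_[d1,-d2],o2-o1,rcond=None)[0];print("  tri",(o1+s[0]*d1).round(4),(o2+s[1]*d2).round(4))
E
python3 fit.py
```

```text
red ('side', 'top') [ 0.4513  0.2216 -0.2457] 0.509 hinge [0.4775 0.2378 0.165 ]
red ('top',) [ 0.4514  0.2225 -0.3094] 0.205 hinge [0.4786 0.2369 0.165 ]
red ('side',) [ 0.4514  0.2277 -0.2176] 0.208 hinge [0.4772 0.2445 0.165 ]
 lip px {'side': [217.3, 142.5], 'top': [194.9, 186.4]}
  lip side [0.5733 0.2161 0.168 ]
  lip top [0.5718 0.2086 0.168 ]
  tri [0.5705 0.208  0.1735] [0.571  0.2078 0.1736]
blue ('side', 'top') [ 0.507  -0.2188  0.2959] 1.32 hinge [ 0.5211 -0.1915  0.165 ]
blue ('top',) [ 0.5184 -0.2543  0.2993] 0.844 hinge [ 0.5324 -0.227   0.165 ]
blue ('side',) [ 0.5069 -0.2138  0.1631] 0.11 hinge [ 0.5245 -0.1886  0.165 ]
 lip px {'side': [329.0, 289.9], 'top': [382.4, 190.6]}
  lip side [ 0.5675 -0.2696  0.168 ]
  lip top [ 0.5679 -0.2714  0.168 ]
  tri [ 0.5667 -0.2704  0.1696] [ 0.5676 -0.2708  0.1699]
```

```bash
python3 - <<'E'
import cv2,numpy as np
from h import *
t=cv2.imread("pics/top0.png")[175:245,315:395];s=cv2.imread("pics/side0.png")[245:365,235:345]
t=cv2.convertScaleAbs(t,alpha=1.6)
cv2.imwrite("pics/crop2.png",np.hstack([cv2.resize(t,(400,350),interpolation=0),cv2.resize(s,(321,350),interpolation=0)]))
E
```

```text
(no output)
```

View pics/crop2.png

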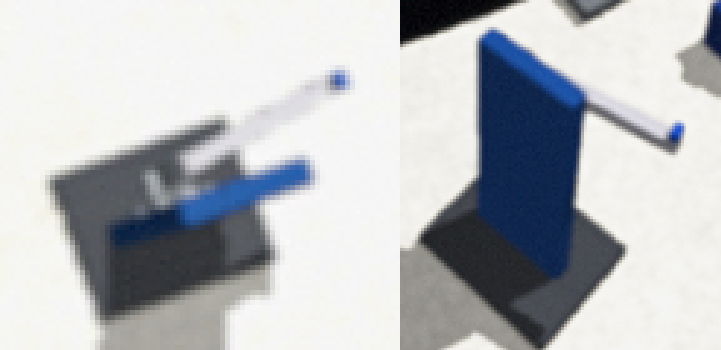

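The crop shows the blue panel's top edge from about top px (351,218) to (377,209), its lip at (382.5,190.5), and the hook about 0.2 rad off flat. I refit with a stricter blue mask.

```bash
cat > fit2.py <<'E'
from h import *
from scipy.optimize import differential_evolution
I={c:cv2.imread(f"pics/{c}0.png")[:,:,::-1].astype(float) for c in("side","top")}
pb=box(-.0075,.0075,-.035,.035,.012,.2)
roi={"red":{"side":(150,125,195,222),"top":(160,215,220,260)},"blue":{"side":(235,245,318,365),"top":(322,195,379,245)}}
t={"red":(1.3,.9),"blue":(1.4,.8)}
for col,x0 in(("red",(.452,.224,-.285)),("blue",(.507,-.22,.33))):
    M={}
    for c in I:
        l,tt,r,b=roi[col][c];i=I[c][tt:b,l:r];k=0 if col=="red" else 2
        o=np.delete(i,k,2).max(2);a=i[...,k]/(o+4)
        M[c]=((a>t[col][0])&(i[...,k]>25)).astype(float)
    for cs in(("side","top"),("top",),("side",)):
        # allow a small pixel shift per camera for calibration error when both are used
        f=lambda p:sum(np.abs(hullmask(T(*p,pb),c,roi[col][c])-M[c]).sum()/M[c].sum() for c in cs)
        r=differential_evolution(f,[(v-d,v+d) for v,d in zip(x0,(.03,.03,.3))],seed=1,popsize=12,tol=1e-4,maxiter=60)
        p=r.x;print(col,cs,p.round(4),round(r.fun,3),"hinge",T(*p,[[.0215,.022,.165]])[0].round(4))
    # bright top face in top view
    i=I["top"][roi[col]["top"][1]:roi[col]["top"][3],roi[col]["top"][0]:roi[col]["top"][2]];k=0 if col=="red" else 2
    m=(M["top"]>0)&(i[...,k]>.62*i[...,k][M["top"]>0].max());ys,xs=np.nonzero(m)
    (c0,sz,an)=cv2.minAreaRect(np.c_[xs,ys].astype(np.float32));cc=np.array([xs.mean(),ys.mean()])+roi[col]["top"][:2]
    bx=cv2.boxPoints((c0,sz,an));e=max((bx[1]-bx[0],bx[2]-bx[1]),key=np.linalg.norm);print(" topface",cc.round(1),np.round(sz,1),e.round(1),"yaw",round(np.arctan(-e[1]/e[0]),3),atz(cc,"top",.2).round(4))
E
python3 fit2.py
```

```text
red ('side', 'top') [ 0.4513  0.2231 -0.2783] 0.487 hinge [0.478  0.2384 0.165 ]
red ('top',) [ 0.4519  0.2241 -0.3124] 0.18 hinge [0.4791 0.2384 0.165 ]
red ('side',) [ 0.4514  0.2266 -0.2364] 0.239 hinge [0.4775 0.243  0.165 ]
 topface [185.7 232.8] [27.2  6. ] [25.8  8.6] yaw -0.322 [0.4524 0.2226 0.2   ]
blue ('side', 'top') [ 0.5057 -0.2127  0.3141] 0.636 hinge [ 0.5193 -0.1852  0.165 ]
blue ('top',) [ 0.5085 -0.2189  0.3537] 0.489 hinge [ 0.5211 -0.1908  0.165 ]
blue ('side',) [ 0.5066 -0.2146  0.1602] 0.093 hinge [ 0.5243 -0.1894  0.165 ]
 topface [361.9 213.6] [ 5.8 26.2] [24.3 -9.7] yaw 0.381 [ 0.5053 -0.2095  0.2   ]
```

```bash
cat > go.py <<'E'
import sys,numpy as np
from workcell import telemetry
from scipy.spatial.transform import Rotation as R
def show(tx=None):
    s=telemetry.observe();p=np.array(s["position"]);r=R.from_euler("xyz",s["tool_rot"])
    print("t",round(s["clock"],2),"p",p.round(4),"rpy",np.round(s["tool_rot"],3),"F",np.round(s["force"],1),"w",round(s["grip_width"],4),"ff",round(s["finger_force"],1),"q",np.round(s["qpos"],2))
    if tx:
        d=r.inv().apply(np.array(tx[:3])-p);g=R.from_euler("xyz",[np.pi,0,tx[3]])
        print("  tool shift",d.round(4),"turn",(r.inv()*g).as_rotvec().round(3))
if __name__=="__main__": show([float(a) for a in sys.argv[1:]])
E
I="python3 -m inch"
$I '[[0,0,-0.025,0,0,0,1],[0,0,-0.025,0,0,0,1],[0,0,-0.025,0,0,0,1],[0,0,-0.025,0,0,0,1]]'
$I '[[-0.0386,-0.0221,0,0,0,0,1],[-0.0386,-0.0221,0,0,0,0,1],[-0.0386,-0.0221,0,0,0,0,1],[-0.0386,-0.0221,0,0,0,0,1],[-0.0386,-0.0221,0,0,0,0,1]]'
$I '[[-0.0386,-0.0221,0,0,0,0,1],[-0.0386,-0.0221,0,0,0,0,1],[-0.0386,-0.0221,0,0,0,0,1],[-0.0386,-0.0221,0,0,0,0,1],[-0.0386,-0.0221,0,0,0,0,1]]'
python3 go.py 0.5375 -0.269 0.308 0.525
```

```text
clock: 1.3
position: [0.2581, 0.5691, 0.3096]
tool_rot: [3.142, -0.0, 2.716]
force: [-0.5, 0.4, 0.2]
grip_width: 0.0285
finger_force: 0.0
clock: 1.8
position: [0.3891, 0.3872, 0.3087]
tool_rot: [3.141, 0.0, 2.716]
force: [0.8, 0.4, 0.0]
grip_width: -0.0001
finger_force: 0.0
clock: 2.3
position: [0.5192, 0.2069, 0.3088]
tool_rot: [3.141, 0.0, 2.716]
force: [1.1, 0.6, -0.5]
grip_width: 0.0001
finger_force: 0.0
t 2.3 p [0.5192 0.2069 0.3088] rpy [3.141 0.    2.716] F [ 1.1  0.6 -0.5] w 0.0001 ff 0.0 q [-0.59  0.32  0.14  1.65 -0.05  1.17  0.71]
  tool shift [-0.2132 -0.4258  0.0006] turn [ 0.    -0.     2.191]
```

```bash
I="python3 -m inch"
$I '[[-0.0194,-0.0387,0,0,0,0,1],[-0.0194,-0.0387,0,0,0,0,1],[-0.0194,-0.0387,0,0,0,0,1],[-0.0194,-0.0387,0,0,0,0,1],[-0.0194,-0.0387,0,0,0,0,1]]' >/dev/null
$I '[[-0.0194,-0.0387,0,0,0,0,1],[-0.0194,-0.0387,0,0,0,0,1],[-0.0194,-0.0387,0,0,0,0,1],[-0.0194,-0.0387,0,0,0,0,1],[-0.0194,-0.0387,0,0,0,0,1]]' >/dev/null
$I '[[-0.0194,-0.0387,0,0,0,0,1],[0,0,0,0,0,0.146,1],[0,0,0,0,0,0.146,1],[0,0,0,0,0,0.146,1],[0,0,0,0,0,0.146,1]]' >/dev/null
$I '[[0,0,0,0,0,0.146,1],[0,0,0,0,0,0.146,1],[0,0,0,0,0,0.146,1],[0,0,0,0,0,0.146,1],[0,0,0,0,0,0.146,1]]' >/dev/null
$I '[[0,0,0,0,0,0.146,1],[0,0,0,0,0,0.146,1],[0,0,0,0,0,0.146,1],[0,0,0,0,0,0.146,1],[0,0,0,0,0,0.146,1]]' >/dev/null
python3 go.py 0.5375 -0.269 0.22 0.525
```

```text
t 4.8 p [ 0.5369 -0.2673  0.3086] rpy [ 3.142 -0.     0.666] F [0.2 0.9 0.2] w 0.0001 ff 0.0 q [-0.18  0.51  0.83  1.57 -0.39  1.24 -0.19]
  tool shift [-0.0007  0.0017  0.0886] turn [ 0.    -0.     0.141]
```

```bash
I="python3 -m inch"
$I '[[0,0.0017,0.02,0,0,0.14,1],[0,0,0.03,0,0,0,1],[0,0,0.03,0,0,0,1],[0,0,0,0,0,0,1]]'
python3 - <<'E'
from workcell import *
import cv2,numpy as np
from h import *
o=[]
for c,(l,t,r,b) in(("side",(235,225,355,345)),("top",(310,160,400,250))):
    im=grab_frame(c)[t:b,l:r];o.append(cv2.resize(im,(400,400),interpolation=2))
    for z in(.22,):print(c,proj([list(telemetry.observe()["position"])],c).round(1))
    print([( np.round(d["xy"],1).tolist(),round(d["score"],2)) for d in landmark_of("blue_tip",c)[:2]])
cv2.imwrite("pics/a1.png",np.hstack(o)[:,:,::-1])
E
```

```text
clock: 5.2
position: [0.5367, -0.2676, 0.2256]
tool_rot: [-3.138, 0.003, 0.532]
force: [-1.0, 0.5, 0.0]
grip_width: 0.0003
finger_force: 0.0
side [[316.6 273.9]]
[([332.5, 291.9], 0.83)]
top [[389.5 199.2]]
[([383.8, 187.8], 0.62), ([192.3, 202.9], 0.23)]
```

View pics/a1.png

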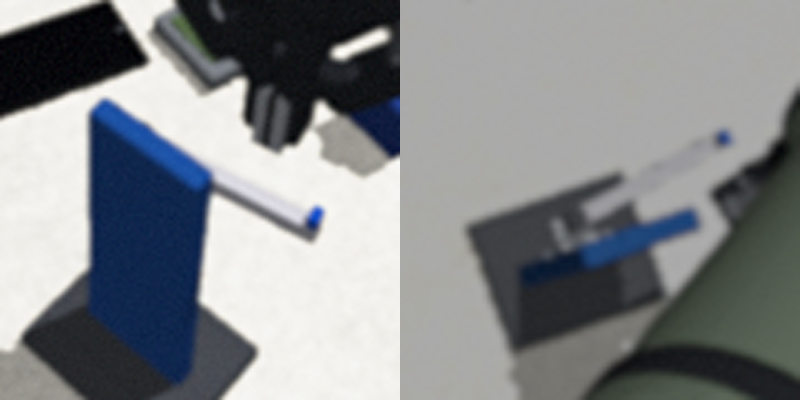

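The fingertips (side px ~315,269) hang behind and above the blue hook's overhanging end (lip at side px 330,290), clear of the panel edge. Next I lower.

```bash
I="python3 -m inch"
$I '[[0,0,0.015,0,0,0,1],[0,0,0.015,0,0,0,1],[0,0,0.015,0,0,0,1]]' | grep force:
$I '[[0,0,0.01,0,0,0,1],[0,0,0.01,0,0,0,1],[0,0,0.01,0,0,0,1],[0,0,0.003,0,0,0,1]]' | grep force:
$I '[[0.002,0,0,0,0,0,1],[0.002,0,0,0,0,0,1],[0,0,0,0,0,0,1]]'| grep force:
python3 go.py 0.56 -0.256 0.148 0.525
```

```text
force: [0.2, -0.8, 1.0]
finger_force: 0.0
force: [-0.2, -0.4, 0.8]
finger_force: 0.0
force: [0.6, -0.7, 0.5]
finger_force: 0.0
t 6.4 p [ 0.5419 -0.2665  0.1509] rpy [ 3.141e+00 -1.000e-03  5.320e-01] F [ 0.6 -0.7  0.5] w 0.0001 ff 0.0 q [-0.12  0.68  0.74  1.74 -0.55  0.94 -0.19]
  tool shift [0.0209 0.0001 0.0029] turn [ 0.001 -0.001  0.007]
```

Free space. Lower slightly and approach in 2 mm rows until contact is felt.

```bash
I="python3 -m inch"
$I '[[0.002,0,0.003,0,0,0,1],[0.002,0,0,0,0,0,1]]' | grep -E "pos|^force:"
for i in 1; do $I '[[0.001,0,0,0,0,0,1],[0.001,0,0,0,0,0,1]]' | grep -E "pos|^force:"; done
$I '[[0.001,0,0,0,0,0,1],[0.001,0,0,0,0,0,1]]' | grep -E "pos|^force:"
$I '[[0.001,0,0,0,0,0,1],[0.001,0,0,0,0,0,1]]' | grep -E "pos|^force:"
$I '[[0.001,0,0,0,0,0,1],[0.001,0,0,0,0,0,1]]' | grep -E "pos|^force:"
$I '[[0.001,0,0,0,0,0,1],[0.001,0,0,0,0,0,1]]' | grep -E "pos|^force:"
```

```text
position: [0.5449, -0.2644, 0.1473]
force: [-0.7, -0.6, 0.0]
position: [0.5467, -0.2636, 0.1475]
force: [-0.5, 0.3, -0.1]
position: [0.5484, -0.2626, 0.1475]
force: [0.6, -0.1, 0.4]
position: [0.5501, -0.2616, 0.1475]
force: [-0.1, -0.4, 0.6]
position: [0.5518, -0.2606, 0.1475]
force: [-0.8, 0.6, 0.2]
position: [0.5535, -0.2596, 0.1475]
force: [0.4, -0.2, 0.1]
```

```bash
python3 - <<'E'
from workcell import *
import cv2,numpy as np
from h import *
o=[]
for c,(l,t,r,b) in(("side",(255,225,345,315)),("top",(320,150,410,240))):
    im=grab_frame(c)[t:b,l:r];o.append(cv2.resize(im,(400,400),interpolation=2))
    print(c,proj([list(telemetry.observe()["position"])],c).round(1))
cv2.imwrite("pics/a2.png",np.hstack(o)[:,:,::-1])
E
```

```text
side [[316.9 295.7]]
top [[375.7 197. ]]
```

View pics/a2.png

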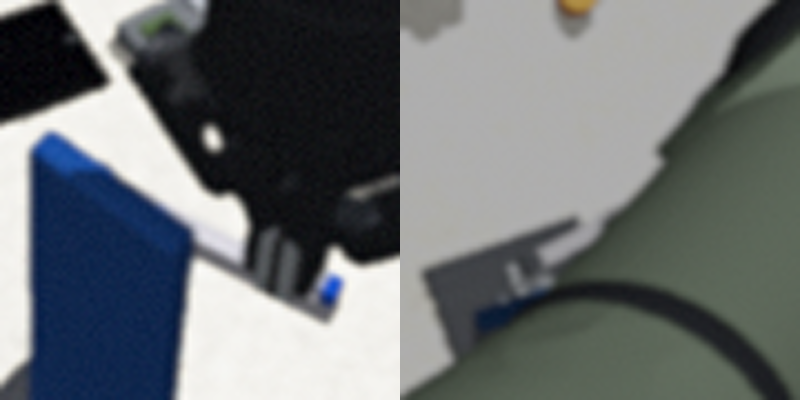

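The picture shows the fingertips (side px ~318,291) on the near side of the bar, with the lip unmoved at (330,290), so there is no contact yet. I'll go on feeling, 5 mm lower for a sure overlap.

```bash
I="python3 -m inch"
$I '[[0,0,0.003,0,0,0,1],[0,0,0.002,0,0,0,1]]' | grep -E "pos|^force:"
$I '[[0.001,0,0,0,0,0,1],[0.001,0,0,0,0,0,1]]' | grep -E "pos|^force:"
$I '[[0.001,0,0,0,0,0,1],[0.001,0,0,0,0,0,1]]' | grep -E "pos|^force:"
$I '[[0.001,0,0,0,0,0,1],[0.001,0,0,0,0,0,1]]' | grep -E "pos|^force:"
$I '[[0.001,0,0,0,0,0,1],[0.001,0,0,0,0,0,1]]' | grep -E "pos|^force:"
```

```text
position: [0.5534, -0.2596, 0.1422]
force: [-0.7, -0.5, 3.5]
position: [0.5551, -0.2586, 0.1424]
force: [-1.2, -0.2, 0.3]
position: [0.557, -0.2574, 0.1424]
force: [-0.1, -0.2, 0.0]
position: [0.5587, -0.2565, 0.1425]
force: [-0.2, 0.3, -0.5]
position: [0.5605, -0.2555, 0.1425]
force: [0.2, 0.1, 0.4]
```

```bash
python3 - <<'E'
from workcell import *
import cv2,numpy as np
from h import *
im=grab_frame("side");o=[]
for c,(l,t,r,b) in(("side",(265,235,355,325)),):
    o.append(cv2.resize(im[t:b,l:r],(600,600),interpolation=2))
    print(c,proj([list(telemetry.observe()["position"])],c).round(1),[d["xy"] for d in landmark_of("blue_tip",c)])
cv2.imwrite("pics/a3.png",np.hstack(o)[:,:,::-1])
E
```

```text
side [[318.6 293.8]] [[333.7, 290.5]]
```

View pics/a3.png

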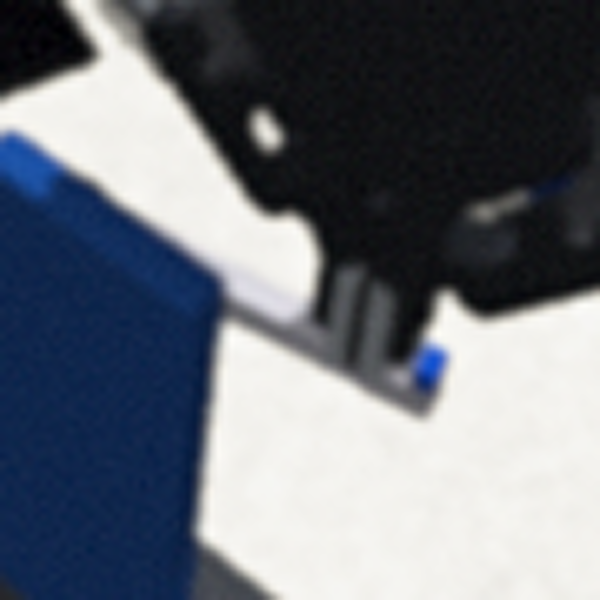

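The fingers still overlap the bar in front of it and the lip is still at (329.5,290), so nothing has moved yet. I'll keep feeling forward while tracking the lip by colour.

```bash
I="python3 -m inch"
cat > lip.py <<'E'
from h import *
from workcell import grab_frame
i=grab_frame("side").astype(float)[270:305,318:352]
m=(i[...,2]>1.6*i[...,:2].max(2))&(i[...,2]>90);ys,xs=np.nonzero(m)
n,l,s,c=cv2.connectedComponentsWithStats(m.astype(np.uint8))
for k in range(1,n):
    if s[k,4]>5:q=c[k]+[318,270];print("lip",q.round(1),s[k,4],atz(q,"side",.168).round(4))
E
python3 lip.py
$I '[[0.001,0,0,0,0,0,1],[0.001,0,0,0,0,0,1]]' | grep -E "pos|^force:"
$I '[[0.001,0,0,0,0,0,1],[0.001,0,0,0,0,0,1]]' | grep -E "pos|^force:"
python3 lip.py
$I '[[0.001,0,0,0,0,0,1],[0.001,0,0,0,0,0,1]]' | grep -E "pos|^force:"
$I '[[0.001,0,0,0,0,0,1],[0.001,0,0,0,0,0,1]]' | grep -E "pos|^force:"
python3 lip.py
```

```text
lip [328.7 290. ] 20 [ 0.5671 -0.2694  0.168 ]
position: [0.5621, -0.2545, 0.1425]
force: [-0.2, 0.6, -0.2]
position: [0.5639, -0.2534, 0.1425]
force: [-0.2, -0.5, 0.4]
lip [328.9 289.7] 13 [ 0.5677 -0.2692  0.168 ]
position: [0.5656, -0.2524, 0.1425]
force: [0.1, 0.2, 0.2]
position: [0.5673, -0.2514, 0.1425]
force: [0.1, -0.1, 0.5]
lip [328.8 290.4] 13 [ 0.5667 -0.2701  0.168 ]
```

```bash
python3 - <<'E'
from workcell import *
import cv2,numpy as np
from h import *
a=cv2.imread("pics/side0.png")[:,:,::-1];im=grab_frame("side")
l,t,r,b=295,265,340,305;k=8
o=[]
p=np.array(telemetry.observe()["position"])
for q,d in((a,0),(im,1)):
    z=cv2.resize(q[t:b,l:r],None,fx=k,fy=k,interpolation=0).copy()
    if d:
        for dz in(0,.01,.02):
            u=((proj([p+[0,0,dz]],"side")[0]-[l,t]+.5)*k).astype(int);cv2.circle(z,tuple(int(v) for v in u),3,(255,0,0),-1)
    o.append(z)
cv2.imwrite("pics/a4.png",np.hstack(o)[:,:,::-1])
E
```

```text
(no output)
```

View pics/a4.png

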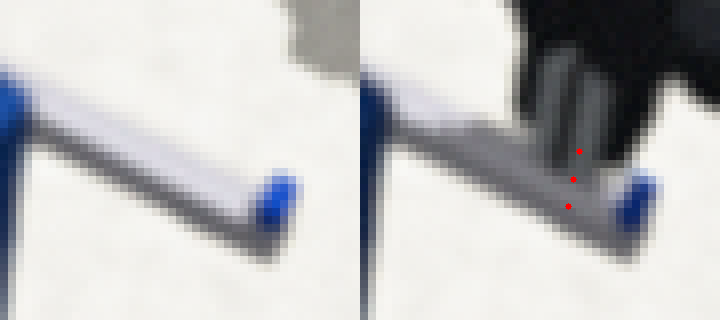

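The zoom shows the visible fingertip ends over the bar, about 5 px above the projected TCP, with the lip unmoved. So the finger has slid across just above the bar. I'll back off, go lower, and feel forward again.

```bash
I="python3 -m inch"
$I '[[-0.008,0,0,0,0,0,1],[-0.008,0,0,0,0,0,1],[-0.008,0,0,0,0,0,1],[-0.004,0,0,0,0,0,1]]' | grep -E "pos|^force:"
$I '[[0,0,0.002,0,0,0,1],[0,0,0.002,0,0,0,1],[0,0,0,0,0,0,1]]' | grep -E "pos|^force:"
$I '[[0,0,0.002,0,0,0,1],[0,0,0.002,0,0,0,1],[0,0,0.002,0,0,0,1],[0,0,0,0,0,0,1]]' | grep -E "pos|^force:"
$I '[[0.003,0,0,0,0,0,1],[0.003,0,0,0,0,0,1]]' | grep -E "pos|^force:"
$I '[[0.002,0,0,0,0,0,1],[0.001,0,0,0,0,0,1]]' | grep -E "pos|^force:"
$I '[[0.001,0,0,0,0,0,1],[0.001,0,0,0,0,0,1]]' | grep -E "pos|^force:"
$I '[[0.001,0,0,0,0,0,1],[0.001,0,0,0,0,0,1]]' | grep -E "pos|^force:"
$I '[[0.001,0,0,0,0,0,1],[0.001,0,0,0,0,0,1]]' | grep -E "pos|^force:"
python3 lip.py
```

```text
position: [0.542, -0.2665, 0.1427]
force: [1.0, -0.3, 0.4]
position: [0.5433, -0.2653, 0.1381]
force: [-0.3, -0.2, 0.2]
position: [0.5432, -0.2656, 0.1324]
force: [-1.0, 0.7, 3.8]
position: [0.5482, -0.263, 0.1325]
force: [-4.4, -3.7, 3.0]
position: [0.5508, -0.2615, 0.1325]
force: [-2.9, -4.8, 1.3]
position: [0.5524, -0.2606, 0.1325]
force: [-3.8, -3.3, 1.3]
position: [0.5542, -0.2595, 0.1325]
force: [-2.6, -4.1, 1.7]
position: [0.556, -0.2583, 0.1324]
force: [-3.3, -3.3, 1.8]
```

Contact felt: about 4.9 N opposing the push, which is the hinge friction. Now the arc, with the tool turning along with the hook.

```bash
I="python3 -m inch"
$I '[[0.0039,0.0008,0.0005,0,0,-0.07,1],[0.0039,0.0008,0.0005,0,0,-0.07,1],[0.0039,0.0008,0.0005,0,0,-0.07,1],[0.0039,0.0008,0.0005,0,0,-0.07,1]]' | grep -E "pos|^force:"
$I '[[0.0039,0.0008,0.0005,0,0,-0.07,1],[0.0039,0.0008,0.0005,0,0,-0.07,1],[0.0039,0.0008,0,0,0,-0.07,1],[0.0039,0.0008,0,0,0,-0.05,1]]' | grep -E "pos|^force:"
$I '[[0.0039,0.0008,0,0,0,-0.05,1],[0.0039,0.0008,0,0,0,-0.05,1],[0.0039,0.0008,0,0,0,-0.05,1],[0.0039,0.0008,0,0,0,-0.05,1]]' | grep -E "pos|^force:"
python3 go.py
```

```text
position: [0.5705, -0.2513, 0.1305]
force: [-2.7, -2.3, 2.8]
position: [0.5828, -0.2411, 0.1296]
force: [-1.4, -4.2, 1.6]
position: [0.5922, -0.2282, 0.1296]
force: [0.1, -4.9, 0.8]
t 13.15 p [ 0.5922 -0.2282  0.1296] rpy [3.141 0.    1.274] F [ 0.1 -4.9  0.8] w 0.0 ff 2.2 q [-0.06  0.69  0.52  1.66 -0.42  0.9   0.33]
```

```bash
I="python3 -m inch"
$I '[[0.0039,0.0006,0,0,0,-0.05,1],[0.0039,0.0006,0,0,0,-0.05,1],[0.0039,0.0006,0,0,0,-0.05,1],[0.0039,0.0006,0,0,0,-0.05,1]]' | grep -E "pos|^force:"
$I '[[0.0039,0.0006,0,0,0,-0.05,1],[0.0039,0.0006,0,0,0,-0.05,1],[0.0039,0.0006,0,0,0,-0.05,1],[0.002,0.0003,0,0,0,-0.025,1]]' | grep -E "pos|^force:"
$I '[[0.0016,0.0003,0,0,0,-0.02,1],[0.0016,0.0003,0,0,0,-0.02,1]]' | grep -E "pos|^force:"
$I '[[0.0016,0.0003,0,0,0,-0.02,1],[0.0016,0.0003,0,0,0,-0.02,1]]' | grep -E "pos|^force:"
python3 go.py
```

```text
position: [0.5984, -0.2136, 0.1298]
force: [1.2, -4.9, 0.1]
position: [0.6011, -0.1996, 0.1298]
force: [2.8, -4.1, -0.2]
position: [0.6013, -0.1966, 0.1298]
force: [3.5, -4.8, 0.7]
position: [0.6015, -0.1934, 0.1298]
force: [2.9, -4.3, 1.5]
t 14.35 p [ 0.6015 -0.1934  0.1298] rpy [3.140e+00 1.000e-03 1.727e+00] F [ 2.9 -4.3  1.5] w -0.0001 ff 2.2 q [-0.05  0.66  0.4   1.67 -0.32  0.88  0.64]
```

```bash
I="python3 -m inch"
$I '[[0.0016,0.0003,0,0,0,-0.02,1],[0.0016,0.0003,0,0,0,-0.02,1],[0.0016,0.0003,0,0,0,-0.02,1]]' | grep -E "pos|^force:"
$I '[[0.001,0.0002,0,0,0,-0.012,1],[0.001,0.0002,0,0,0,-0.012,1]]' | grep -E "pos|^force:"
$I '[[0.001,0.0002,0,0,0,-0.012,1],[0.001,0.0002,0,0,0,-0.012,1]]' | grep -E "pos|^force:"
python3 go.py
```

```text
position: [0.6016, -0.1884, 0.1298]
force: [3.9, -3.8, 1.1]
position: [0.6016, -0.1864, 0.1298]
force: [4.8, -3.9, 0.2]
position: [0.6015, -0.1843, 0.1298]
force: [3.7, -4.0, 1.5]
t 15.05 p [ 0.6015 -0.1843  0.1298] rpy [3.140e+00 1.000e-03 1.835e+00] F [ 3.7 -4.   1.5] w 0.0004 ff 2.2 q [-0.04  0.65  0.38  1.68 -0.29  0.87  0.72]
```

```bash
I="python3 -m inch"
$I '[[0.001,0.0002,0,0,0,-0.012,1]]' | grep -E "pos|^force:"
$I '[[0.0005,0.0001,0,0,0,-0.006,1]]' | grep -E "pos|^force:"
$I '[[0.0005,0.0001,0,0,0,-0.006,1]]' | grep -E "pos|^force:"
python3 go.py
```

```text
position: [0.6015, -0.1833, 0.1298]
force: [3.8, -4.3, 1.1]
position: [0.6014, -0.1827, 0.1299]
force: [3.3, -2.4, 1.3]
position: [0.6014, -0.1823, 0.1298]
force: [3.6, -3.3, 0.6]
t 15.35 p [ 0.6014 -0.1823  0.1298] rpy [3.140e+00 1.000e-03 1.859e+00] F [ 3.6 -3.3  0.6] w -0.0001 ff 2.2 q [-0.04  0.65  0.37  1.68 -0.29  0.87  0.73]
```

```bash
I="python3 -m inch"
$I '[[0.001,0.0001,0,0,0,-0.012,1],[0.001,0.0001,0,0,0,-0.012,1]]' | grep -E "pos|^force:"
$I '[[0.0008,0.0001,0,0,0,-0.01,1]]' | grep -E "pos|^force:"
$I '[[0.0006,0.0001,0,0,0,-0.008,1]]' | grep -E "pos|^force:"
python3 go.py
```

```text
position: [0.601, -0.1804, 0.1298]
force: [3.9, -2.9, 0.6]
position: [0.6009, -0.1795, 0.1298]
force: [3.8, -4.2, 0.5]
position: [0.6008, -0.1789, 0.1298]
force: [4.6, -4.1, 0.1]
t 15.75 p [ 0.6008 -0.1789  0.1298] rpy [3.140e+00 1.000e-03 1.901e+00] F [ 4.6 -4.1  0.1] w -0.0 ff 2.2 q [-0.04  0.64  0.36  1.68 -0.28  0.87  0.76]
```

```bash
I="python3 -m inch"
$I '[[0.0006,0.0001,0,0,0,-0.008,1]]' | grep -E "^force:"
$I '[[0.0006,0.0001,0,0,0,-0.008,1]]' | grep -E "^force:"
python3 go.py
```

```text
force: [4.0, -2.6, 0.4]
force: [4.9, -3.2, 0.5]
t 15.95 p [ 0.6006 -0.1777  0.1298] rpy [3.140e+00 1.000e-03 1.917e+00] F [ 4.9 -3.2  0.5] w 0.0001 ff 2.2 q [-0.04  0.64  0.35  1.68 -0.28  0.87  0.78]
```

```bash
I="python3 -m inch"
$I '[[0.0006,0.0001,0,0,0,-0.008,1]]' | grep -E "^force:"
$I '[[0.0006,0.0001,0,0,0,-0.008,1]]' | grep -E "^force:"
python3 go.py
```

```text
force: [4.5, -3.2, 1.1]
force: [3.9, -3.5, 1.3]
t 16.15 p [ 0.6004 -0.1765  0.1299] rpy [3.140e+00 1.000e-03 1.933e+00] F [ 3.9 -3.5  1.3] w 0.0002 ff 2.2 q [-0.04  0.64  0.35  1.68 -0.27  0.86  0.79]
```

```bash
I="python3 -m inch"
$I '[[0.0006,0.0001,0,0,0,-0.006,1]]' | grep -E "^force:"
$I '[[0.0006,0.0001,0,0,0,-0.006,1]]' | grep -E "^force:"
python3 go.py
```

```text
force: [5.0, -2.7, 1.4]
force: [4.7, -3.3, 0.3]
t 16.35 p [ 0.6001 -0.1753  0.1299] rpy [3.140e+00 1.000e-03 1.945e+00] F [ 4.7 -3.3  0.3] w 0.0001 ff 2.2 q [-0.04  0.64  0.35  1.69 -0.27  0.86  0.79]
```

```bash
I="python3 -m inch"
$I '[[0.0006,0.0001,0,0,0,-0.006,1]]' | grep -E "^force:"
$I '[[0.0006,0.0001,0,0,0,-0.006,1]]' | grep -E "^force:"
python3 go.py
```

```text
force: [5.4, -2.1, -0.0]
force: [4.1, -4.2, 1.2]
t 16.55 p [ 0.5999 -0.1741  0.1299] rpy [3.140e+00 1.000e-03 1.957e+00] F [ 4.1 -4.2  1.2] w -0.0004 ff 2.7 q [-0.04  0.64  0.34  1.69 -0.27  0.86  0.8 ]
```

```bash
I="python3 -m inch"
$I '[[0.0006,0.0001,0,0,0,-0.006,1]]' | grep -E "^force:"
$I '[[0.0006,0.0001,0,0,0,-0.006,1]]' | grep -E "^force:"
python3 go.py
```

```text
force: [6.5, -8.0, -0.8]
force: [8.8, -10.2, -2.8]
t 16.75 p [ 0.6    -0.1739  0.13  ] rpy [3.139e+00 3.000e-03 1.968e+00] F [  8.8 -10.2  -2.8] w -0.0001 ff 6.3 q [-0.04  0.64  0.34  1.69 -0.26  0.86  0.81]
```

The stop is felt: force rose to about 13 N with no further travel. I hold briefly, then back off.

```bash
I="python3 -m inch"
$I '[[0,0,0,0,0,0,1],[0,0,0,0,0,0,1],[0,0,0,0,0,0,1]]' | grep -E "^force:"
$I '[[-0.002,0,0,0,0,0,1],[-0.004,0,0,0,0,0,1],[-0.006,0,0,0,0,0,1],[-0.006,0,0,0,0,0,1]]' | grep -E "^force:"
$I '[[0,0,-0.02,0,0,0,1],[0,0,-0.04,0,0,0,1],[0,0,-0.04,0,0,0,1],[0,0,-0.04,0,0,0,1],[0,0,-0.04,0,0,0,1]]' | grep -E "^force:"
python3 - <<'E'
from workcell import *
from h import *
import go
for c in("side","top"):
    im=grab_frame(c);cv2.imwrite(f"pics/b_{c}.png",im[:,:,::-1])
    print(c,"blue_tip",[(np.round(d["xy"],1).tolist(),round(d["score"],2),atz(d["xy"],c,.165).round(4).tolist()) for d in landmark_of("blue_tip",c)[:2]])
    print(c,"shackle",[(np.round(d["xy"],1).tolist(),round(d["score"],2),atz(d["xy"],c,.165).round(4).tolist()) for d in landmark_of("shackle",c)[:2]])
    i=im.astype(float);m=(i[...,2]>1.6*i[...,:2].max(2))&(i[...,2]>70)
    n,l,s,q=cv2.connectedComponentsWithStats(m.astype(np.uint8))
    print([(q[k].round(1).tolist(),int(s[k,4]),atz(q[k],c,.168).round(4).tolist()) for k in range(1,n) if 4<s[k,4]<60])
go.show()
E
```

```text
force: [8.2, -9.5, -0.9]
force: [0.0, 0.3, 0.8]
force: [0.5, 0.9, -0.7]
side blue_tip [([313.7, 233.0], 0.52, [0.617, -0.1536, 0.165]), ([182.4, 206.5], 0.38, [0.4199, 0.0315, 0.165])]
side shackle [([202.0, 148.1], 0.83, [0.5309, 0.2149, 0.165]), ([226.5, 145.8], 0.68, [0.5896, 0.1953, 0.165])]
[([8.5, 4.5], 6, [0.0559, 2.1508, 0.168]), ([72.2, 6.9], 12, [0.3807, 1.8911, 0.168]), ([0.8, 9.7], 9, [0.0198, 2.0402, 0.168]), ([14.0, 9.3], 6, [0.0863, 2.0084, 0.168]), ([18.4, 9.6], 5, [0.1085, 1.9885, 0.168]), ([9.2, 15.6], 5, [0.0651, 1.8747, 0.168]), ([107.2, 45.8], 16, [0.4466, 1.1185, 0.168]), ([95.6, 47.8], 16, [0.3999, 1.1173, 0.168]), ([158.3, 96.2], 6, [0.5104, 0.55, 0.168]), ([310.8, 232.1], 16, [0.6116, -0.1514, 0.168])]
top blue_tip [([339.6, 168.6], 0.54, [0.624, -0.1629, 0.165])]
top shackle [([239.4, 249.7], 0.63, [0.4133, 0.0919, 0.165]), ([192.2, 202.7], 0.51, [0.5302, 0.2144, 0.165])]
[([321.7, 139.3], 50, [0.7004, -0.1166, 0.168]), ([332.7, 140.0], 19, [0.6988, -0.1455, 0.168]), ([38.4, 201.0], 7, [0.5288, 0.603, 0.168]), ([87.0, 208.0], 5, [0.5127, 0.4792, 0.168]), ([355.5, 216.0], 33, [0.5018, -0.2011, 0.168]), ([88.0, 216.0], 5, [0.4925, 0.4753, 0.168]), ([89.0, 222.5], 6, [0.4761, 0.4717, 0.168]), ([90.0, 230.0], 5, [0.4574, 0.4679, 0.168]), ([91.0, 238.0], 5, [0.4375, 0.464, 0.168]), ([92.0, 245.0], 5, [0.4201, 0.4604, 0.168])]
t 18.25 p [ 0.6052 -0.1896  0.3085] rpy [-3.140e+00 -1.000e-03  1.969e+00] F [-0.3  0.8 -0.1] w 0.0 ff 0.0 q [-0.05  0.48  0.41  1.46 -0.2   1.24  0.77]
```

The blue lip is now at (0.612,-0.151), so the blue bar runs at about 0.365 rad. Next I turn, open the gripper and go above the padlock.

```bash
I="python3 -m inch"
$I '[[0,0,0,0,0,-0.143,0],[0,0,0,0,0,-0.143,0],[0,0,0,0,0,-0.143,0],[0,0,0,0,0,-0.143,0],[0,0,0,0,0,-0.143,0]]' >/dev/null
$I '[[0,0,0,0,0,-0.143,0],[0,0,0,0,0,0,0]]' >/dev/null
python3 go.py 0.532 0.219 0.300 2.83
```

```text
t 18.95 p [ 0.6052 -0.1897  0.3083] rpy [ 3.142e+00 -2.000e-03  2.829e+00] F [ 0.8 -0.2  0.6] w 0.0853 ff 0.0 q [ 0.07  0.46  0.21  1.45 -0.1   1.24  1.55]
  tool shift [0.1952 0.3664 0.0087] turn [ 0.    -0.002 -0.001]
```

```bash
I="python3 -m inch"
$I '[[0.0195,0.0366,0,0,0,0,0],[0.0195,0.0366,0,0,0,0,0],[0.0195,0.0366,0,0,0,0,0],[0.0195,0.0366,0,0,0,0,0],[0.0195,0.0366,0,0,0,0,0]]' >/dev/null
$I '[[0.0195,0.0366,0,0,0,0,0],[0.0195,0.0366,0,0,0,0,0],[0.0195,0.0366,0,0,0,0,0],[0.0195,0.0366,0,0,0,0,0],[0.0195,0.0366,0,0,0,0,0]]' >/dev/null
$I '[[0,0,0.03,0,0,0,0],[0,0,0.02,0,0,0,0],[0,0,0,0,0,0,0]]' >/dev/null
python3 go.py 0.532 0.219 0.20 2.83
python3 - <<'E'
from workcell import *
from h import *
im=grab_frame("side");cv2.imwrite("pics/c_side.png",im[:,:,::-1])
p=np.array(telemetry.observe()["position"]);print(proj([p],"side").round(1))
for n in("shackle","padlock","red_tip"):print(n,[(np.round(d["xy"],1).tolist(),round(d["score"],2),atz(d["xy"],"side",.077 if n=="padlock" else .165).round(4).tolist()) for d in landmark_of(n,"side")[:3]])
cv2.imwrite("pics/c_crop.png",cv2.resize(im[85:205,140:260],(600,600),interpolation=2)[:,:,::-1])
E
```

```text
t 20.25 p [0.532  0.2183 0.2566] rpy [-3.138 -0.004  2.823] F [-0.3  0.8  0.1] w 0.0854 ff 0.0 q [-0.54  0.4   0.07  1.68 -0.03  1.07  0.79]
  tool shift [0.     0.0008 0.0566] turn [-0.004 -0.004 -0.007]
[[197.9 113.9]]
shackle [([177.8, 213.4], 0.93, [0.4052, 0.0163, 0.165]), ([202.6, 144.4], 0.74, [0.5382, 0.2301, 0.165])]
padlock [([183.7, 238.4], 0.9, [0.4083, 0.0278, 0.077]), ([200.8, 171.5], 0.67, [0.5258, 0.2379, 0.077])]
red_tip [([221.6, 147.7], 0.8, [0.5753, 0.1933, 0.165])]
```

View pics/c_crop.png

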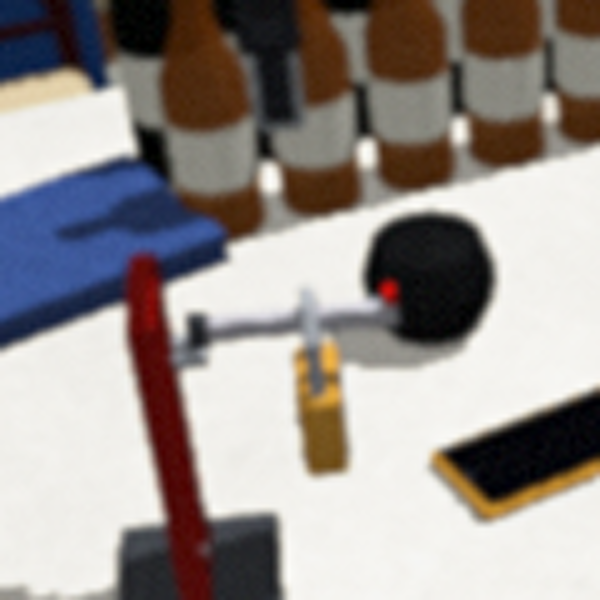

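The picture shows the padlock hanging square on the red bar (crown at side px ~202,144, body to ~206,178), with the open fingers above it. I compute the along-bar position from the crown pixels.

```bash
python3 - <<'E'
from h import *
h=np.array([.4785,.2385]);a=-.31;u=np.array([np.cos(a),np.sin(a)]);v=np.array([-u[1],u[0]])
for c,px,z in(("side",(202,144.5),.1695),("top",(190.8,202.8),.1695),("top",(194.9,186.4),.169),("side",(217.3,142.5),.169)):
    p=atz(px,c,z);d=p[:2]-h;print(c,px,p.round(4),"along",round(d@u,4),"perp",round(d@v,4))
# brass body centroid in both
for c,(l,t,r,b),z in(("top",(180,195,208,215),.127),("side",(195,150,215,182),.1)):
    i=cv2.imread(f"pics/{c}0.png")[t:b,l:r,::-1].astype(float);m=(i[...,0]>1.5*i[...,2])&(i[...,0]>60);ys,xs=np.nonzero(m)
    q=np.array([xs.mean()+l,ys.mean()+t]);p=atz(q,c,z);d=p[:2]-h;print("brass",c,q.round(1),m.sum(),p.round(4),"along",round(d@u,4),"perp",round(d@v,4))
print(proj([[.5326,.2212,.165]],"side"),proj([[.5326,.2212,.165]],"top"))
E
```

```text
side (202, 144.5) [0.5347 0.2236 0.1695] along 0.0581 perp 0.003
top (190.8, 202.8) [0.5294 0.2172 0.1695] along 0.055 perp -0.0047
top (194.9, 186.4) [0.5716 0.2083 0.169 ] along 0.0979 perp -0.0003
side (217.3, 142.5) [0.5727 0.2146 0.169 ] along 0.097 perp 0.006
brass top [195.3 205.4] 77 [0.5272 0.2115 0.127 ] along 0.0546 perp -0.0108
brass side [203.9 166.8] 178 [0.5321 0.2237 0.1   ] along 0.0556 perp 0.0023
[[201.73875148 146.69007911]] [[189.54185434 201.71726257]]
```

```bash
I="python3 -m inch"
$I '[[0.001,0.004,0.02,0,0,0,0],[0,0,0.02,0,0,0,0],[0,0,0.02,0,0,0,0],[0,0,0.02,0,0,0,0],[0,0,0.01,0,0,0,0]]' | grep -E "pos|^force:"
$I '[[0,0,0.01,0,0,0,0],[0,0,0.01,0,0,0,0]]' | grep -E "pos|^force:"
$I '[[0,0,0.008,0,0,0,0],[0,0,0.008,0,0,0,0]]' | grep -E "pos|^force:"
$I '[[0,0,0.006,0,0,0,0],[0,0,0.006,0,0,0,0],[0,0,0,0,0,0,0]]' | grep -E "pos|^force:"
python3 go.py 0.532 0.2215 0.112 2.83
```

```text
position: [0.5338, 0.2227, 0.169]
force: [0.9, -0.0, -0.3]
position: [0.5343, 0.2231, 0.1497]
force: [0.2, -0.1, 0.1]
position: [0.534, 0.223, 0.1332]
force: [0.2, 0.6, -0.3]
position: [0.5335, 0.2227, 0.1208]
force: [0.4, -0.1, 0.5]
t 21.65 p [0.5335 0.2227 0.1208] rpy [-3.141e+00 -1.000e-03  2.827e+00] F [ 0.4 -0.1  0.5] w 0.0851 ff 0.0 q [-0.53  0.56  0.05  1.81 -0.04  0.78  0.79]
  tool shift [ 0.001  -0.0016  0.0088] turn [-0.001 -0.001 -0.003]
```

```bash
I="python3 -m inch"
$I '[[0.001,-0.001,0.006,0,0,0,0],[0,0,0,0,0,0,0.2],[0,0,0,0,0,0,0.2],[0,0,0,0,0,0,0.3],[0,0,0,0,0,0,0.3]]' 20 
$I '[[0,0,0,0,0,0,0.38],[0,0,0,0,0,0,0.42],[0,0,0,0,0,0,0.46],[0,0,0,0,0,0,0.5],[0,0,0,0,0,0,0.5]]' 20
python3 go.py
```

```text
clock: 22.15
position: [0.5326, 0.2223, 0.1157]
tool_rot: [3.141, 0.0, 2.827]
force: [-0.1, 0.1, 0.4]
grip_width: 0.0597
finger_force: 0.0
clock: 22.65
position: [0.5326, 0.2222, 0.1156]
tool_rot: [-3.142, 0.0, 2.827]
force: [-1.0, -2.0, 4.8]
grip_width: 0.047
finger_force: 20.0
t 22.65 p [0.5326 0.2222 0.1156] rpy [-3.142  0.     2.827] F [-1.  -2.   4.8] w 0.047 ff 20.0 q [-0.53  0.56  0.05  1.81 -0.04  0.77  0.79]
```

Width is 47 mm, so the shackle legs are gripped. Firm up, then lift about 15 mm.

```bash
I="python3 -m inch"
$I '[[0,0,0,0,0,0,0.7],[0,0,0,0,0,0,0.7]]' 70 | grep -E "^force:|grip"
$I '[[0,0,-0.002,0,0,0,0.7],[0,0,-0.002,0,0,0,0.7],[0,0,0,0,0,0,0.7]]' | grep -E "^force:|pos"
$I '[[0,0,-0.004,0,0,0,0.7],[0,0,-0.004,0,0,0,0.7],[0,0,-0.003,0,0,0,0.7],[0,0,0,0,0,0,0.7]]' | grep -E "^force:|pos"
python3 go.py
python3 - <<'E'
from workcell import *
from h import *
im=grab_frame("side");cv2.imwrite("pics/d_side.png",im[:,:,::-1])
i=im[150:185,190:220].astype(float);m=(i[...,0]>1.5*i[...,2])&(i[...,0]>60);ys,xs=np.nonzero(m);print("brass",xs.mean()+190,ys.mean()+150,m.sum(),ys.max()+150)
E
```

```text
force: [-2.2, -2.9, 10.3]
grip_width: 0.045
position: [0.5325, 0.2224, 0.1196]
force: [0.6, -0.1, -1.2]
position: [0.5327, 0.2223, 0.1311]
force: [0.5, 0.4, -2.4]
t 23.55 p [0.5327 0.2223 0.1311] rpy [3.141e+00 1.000e-03 2.827e+00] F [ 0.5  0.4 -2.4] w 0.0452 ff 71.7 q [-0.53  0.54  0.05  1.8  -0.04  0.8   0.79]
brass 203.68421052631578 164.83552631578948 152 174
```

The lock is lifted (weight about 2.4 N on the wrist, bottom edge up 5 px). I slide it level outward along the bar.

```bash
I="python3 -m inch"
$I '[[-0.005,0,0,0,0,0,0.7],[-0.008,0,0,0,0,0,0.7],[-0.008,0,0,0,0,0,0.7]]' | grep -E "^force:|pos|grip_w"
$I '[[-0.008,0,0,0,0,0,0.7],[-0.008,0,0,0,0,0,0.7],[-0.006,0,0,0,0,0,0.7]]' | grep -E "^force:|pos|grip_w"
python3 go.py
python3 - <<'E'
from workcell import *
from h import *
a=cv2.imread("pics/side0.png")[:,:,::-1];b=grab_frame("side");p=np.array(telemetry.observe()["position"])
for im in(a,b):
    i=im[150:190,190:235].astype(float);m=(i[...,0]>1.5*i[...,2])&(i[...,0]>60);n,l,s,q=cv2.connectedComponentsWithStats(m.astype(np.uint8));k=1+s[1:,4].argmax();print("brass box",s[k,:4]+[190,150,0,0],s[k,4],q[k]+[190,150])
    i=im[135:152,205:232].astype(float);m=(i[...,0]>1.8*i[...,1:].max(2))&(i[...,0]>90);ys,xs=np.nonzero(m);print("red lip",xs.mean()+205,ys.mean()+135,m.sum())
E
```

```text
position: [0.5533, 0.2154, 0.1304]
force: [-0.3, -1.2, -2.2]
grip_width: 0.0452
position: [0.5742, 0.2085, 0.1304]
force: [1.2, 0.3, -2.5]
grip_width: 0.0449
t 24.2 p [0.5742 0.2085 0.1304] rpy [-3.141  0.     2.826] F [ 1.2  0.3 -2.5] w 0.0449 ff 71.7 q [-0.48  0.59  0.05  1.71 -0.04  0.84  0.84]
brass box [199 153  10  27] 178 [203.93820225 166.83707865]
red lip 217.4 142.93333333333334 15
brass box [215 153  10  21] 156 [220.29487179 163.06410256]
red lip nan nan 0<stdin>:6: RuntimeWarning: Mean of empty slice.
  ret = ret.dtype.type(ret / rcount)
```

```bash
I="python3 -m inch"
$I '[[-0.008,0,0,0,0,0,0.7],[-0.008,0,0,0,0,0,0.7],[-0.01,0,0,0,0,0,0.7]]' | grep -E "^force:|pos|grip_w"
$I '[[-0.012,0,0,0,0,0,0.7],[-0.015,0,0,0,0,0,0.7],[-0.01,0,0,0,0,0,0.7]]' | grep -E "^force:|pos|grip_w"
$I '[[0,0,-0.03,0,0,0,0.7],[0,0,-0.03,0,0,0,0.7],[0,0,-0.03,0,0,0,0.7],[0,0,0,0,0,0,0.7]]' | grep -E "^force:|pos|grip_w"
python3 go.py 0.668 -0.131 0.22 3.507
```

```text
position: [0.5987, 0.2008, 0.1306]
force: [-0.1, 0.3, -2.4]
grip_width: 0.0452
position: [0.6347, 0.1886, 0.1304]
force: [0.5, -0.5, -1.7]
grip_width: 0.0454
position: [0.6354, 0.1897, 0.2247]
force: [0.5, -0.3, -2.0]
grip_width: 0.0455
t 25.25 p [0.6354 0.1897 0.2247] rpy [3.138 0.005 2.826] F [ 0.5 -0.3 -2. ] w 0.0455 ff 72.2 q [-0.42  0.57  0.07  1.48 -0.04  1.09  0.91]
  tool shift [-0.1304 -0.2948  0.0042] turn [ 0.002  0.006 -0.681]
```

```bash
I="python3 -m inch"
$I '[[-0.0163,-0.0368,0,0,0,0,0.7],[-0.0163,-0.0368,0,0,0,0,0.7],[-0.0163,-0.0368,0,0,0,0,0.7],[-0.0163,-0.0368,0,0,0,0,0.7]]' | grep -E "^force:|grip_w"
$I '[[-0.0163,-0.0368,0,0,0,0,0.7],[-0.0163,-0.0368,0,0,0,0,0.7],[-0.0163,-0.0368,0,0,0,0,0.7],[-0.0163,-0.0368,0,0,0,0,0.7]]' | grep -E "^force:|grip_w"
$I '[[0,0,0,0,0,-0.136,0.7],[0,0,0,0,0,-0.136,0.7],[0,0,0,0,0,-0.136,0.7],[0,0,0,0,0,-0.136,0.7],[0,0,0,0,0,-0.136,0.7]]' | grep -E "^force:|grip_w"
$I '[[0,0,0,0,0,0,0.7],[0,0,0,0,0,0,0.7]]' | grep -E "^force:|grip_w"
python3 go.py 0.665 -0.132 0.131 3.507
python3 - <<'E'
from workcell import *
from h import *
p=np.array(telemetry.observe()["position"])
for c in("side","top"):
    im=grab_frame(c);cv2.imwrite(f"pics/e_{c}.png",im[:,:,::-1])
    print(c,"tcp",proj([p],c).round(1),"bar tip",proj([[.6134,-.1513,.165]],c).round(1))
    i=im.astype(float);m=(i[...,2]>1.6*i[...,:2].max(2))&(i[...,2]>70);m2=(i[...,0]>1.5*i[...,2])&(i[...,0]>60)&(i[...,1]>.55*i[...,0])
    for mm,nm in((m,"blue"),(m2,"brass")):
        n,l,s,q=cv2.connectedComponentsWithStats(mm.astype(np.uint8))
        print(nm,[(q[k].round(1).tolist(),s[k,:5].tolist()) for k in range(1,n) if s[k,4]>6 and np.hypot(*(q[k]-proj([p],c)[0]))<60])
E
```

```text
force: [0.4, -0.3, -2.2]
grip_width: 0.0451
force: [1.2, 0.0, -1.1]
grip_width: 0.045
force: [-0.4, -0.3, -1.8]
grip_width: 0.0452
force: [0.4, 0.4, -1.8]
grip_width: 0.045
t 26.75 p [ 0.666  -0.1312  0.22  ] rpy [ 3.141 -0.    -2.781] F [ 0.4  0.4 -1.8] w 0.045 ff 72.3 q [ 0.15  0.6  -0.06  1.43  0.04  1.12  2.01]
  tool shift [ 0.0012 -0.0004  0.089 ] turn [ 0.    -0.    -0.005]
side tcp [[331.7 196. ]] bar tip [[311.4 232.8]]
blue [([311.0, 232.5], [310, 231, 3, 4, 10])]
brass [([360.7, 160.9], [359, 155, 5, 12, 38]), ([331.2, 201.3], [316, 185, 33, 35, 768]), ([275.0, 195.0], [275, 192, 1, 7, 7])]
top tcp [[331.  147.5]] bar tip [[335.2 172.6]]
blue [([321.1, 136.3], [319, 135, 6, 4, 18])]
brass [([327.8, 152.0], [320, 148, 16, 9, 79])]
```

```bash
I="python3 -m inch"
$I '[[0,0,0.03,0,0,0,0.7],[0,0,0.03,0,0,0,0.7],[0,0,0.019,0,0,0,0.7],[0,0,0.01,0,0,0,0.7],[0,0,0,0,0,0,0.7]]' | grep -E "^force:|pos|grip_w"
$I '[[0.01,0,0,0,0,0,0.7],[0.01,0,0,0,0,0,0.7],[0.008,0,0,0,0,0,0.7]]' | grep -E "^force:|pos"
$I '[[0.005,0,0,0,0,0,0.7],[0.004,0,0,0,0,0,0.7]]' | grep -E "^force:|pos"
$I '[[0.004,0,0,0,0,0,0.7],[0.004,0,0,0,0,0,0.7]]' | grep -E "^force:|pos"
python3 go.py 0.574 -0.1665 0.131 3.507
```

```text
position: [0.6656, -0.1307, 0.1304]
force: [0.2, -0.2, -1.7]
grip_width: 0.0453
position: [0.6392, -0.1417, 0.1326]
force: [0.3, -0.3, -2.3]
position: [0.6312, -0.1445, 0.132]
force: [0.3, 0.5, -2.8]
position: [0.6239, -0.147, 0.1315]
force: [-0.6, -0.4, -1.5]
t 28.05 p [ 0.6239 -0.147   0.1315] rpy [-3.142  0.    -2.776] F [-0.6 -0.4 -1.5] w 0.0451 ff 72.3 q [ 0.18  0.63 -0.07  1.62  0.05  0.89  2.03]
  tool shift [ 0.0536 -0.0004  0.0005] turn [-0.  0. -0.]
```

```bash
I="python3 -m inch"
$I '[[0.004,0,0,0,0,0,0.7],[0.004,0,0,0,0,0,0.7]]' | grep -E "^force:|pos"
$I '[[0.004,0,0,0,0,0,0.7],[0.004,0,0,0,0,0,0.7]]' | grep -E "^force:|pos"
$I '[[0.004,0,0,0,0,0,0.7],[0.004,0,0,0,0,0,0.7]]' | grep -E "^force:|pos"
python3 go.py 0.574 -0.1665 0.131 3.507
```

```text
position: [0.6163, -0.1499, 0.1314]
force: [-0.6, -1.2, -2.4]
position: [0.6088, -0.1527, 0.1315]
force: [0.3, 0.5, -1.2]
position: [0.6013, -0.1556, 0.1315]
force: [-0.1, -0.3, -2.0]
t 28.65 p [ 0.6013 -0.1556  0.1315] rpy [-3.142 -0.    -2.776] F [-0.1 -0.3 -2. ] w 0.0452 ff 72.3 q [ 0.21  0.6  -0.07  1.68  0.05  0.86  2.05]
  tool shift [ 0.0294 -0.0004  0.0005] turn [-0. -0. -0.]
```

```bash
I="python3 -m inch"
$I '[[0.005,0,0,0,0,0,0.7],[0.005,0,0,0,0,0,0.7],[0.005,0,0,0,0,0,0.7]]' | grep -E "^force:|pos"
$I '[[0.005,0,0,0,0,0,0.7],[0.005,0,0,0,0,0,0.7],[0.004,0,0,0,0,0,0.7],[0,0,0,0,0,0,0.7]]' | grep -E "^force:|pos"
python3 go.py 0.574 -0.1665 0.116 3.507
python3 - <<'E'
from workcell import *
from h import *
im=grab_frame("side");cv2.imwrite("pics/f.png",im[:,:,::-1])
cv2.imwrite("pics/f_crop.png",cv2.resize(im[195:295,245:345],(600,600),interpolation=2)[:,:,::-1])
E
```

```text
position: [0.5872, -0.1611, 0.1315]
force: [-1.2, -0.8, -2.0]
position: [0.5741, -0.1662, 0.1316]
force: [-0.5, -0.6, -1.7]
t 29.35 p [ 0.5741 -0.1662  0.1316] rpy [-3.141 -0.    -2.777] F [-0.5 -0.6 -1.7] w 0.0453 ff 72.3 q [ 0.23  0.57 -0.07  1.74  0.05  0.83  2.07]
  tool shift [ 0.0002 -0.0002  0.0156] turn [-0.    -0.    -0.001]
```

View pics/f_crop.png

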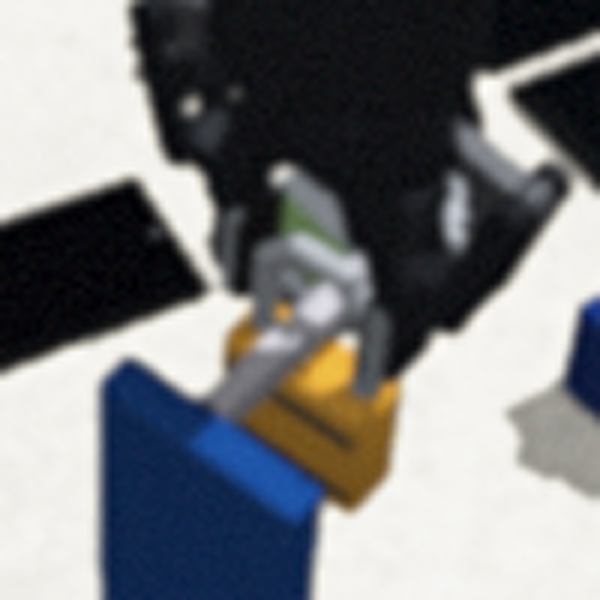

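The bar passes centrally through the shackle (crop ~310,290), and the lip is beyond it. I lower softly until the weight transfers.

```bash
I="python3 -m inch"
$I '[[0,0,0.003,0,0,0,0.7],[0,0,0.003,0,0,0,0.7],[0,0,0.003,0,0,0,0.7],[0,0,0.002,0,0,0,0.7],[0,0,0,0,0,0,0.7]]' | grep -E "^force:|pos"
$I '[[0,0,0.001,0,0,0,0.7],[0,0,0,0,0,0,0.7]]' | grep -E "^force:|pos"
$I '[[0,0,0.001,0,0,0,0.7],[0,0,0,0,0,0,0.7]]' | grep -E "^force:|pos"
$I '[[0,0,0.0005,0,0,0,0.7],[0,0,0,0,0,0,0.7]]' | grep -E "^force:|pos"
```

```text
position: [0.5744, -0.1658, 0.12]
force: [-0.4, 0.3, -1.9]
position: [0.5746, -0.1659, 0.1195]
force: [-0.5, -0.0, -1.7]
position: [0.5745, -0.1659, 0.1184]
force: [0.7, -0.6, -1.8]
position: [0.5745, -0.1659, 0.118]
force: [-0.3, 0.2, -2.1]
```

```bash
I="python3 -m inch"
$I '[[0,0,0.001,0,0,0,0.7],[0,0,0,0,0,0,0.7]]' | grep -E "^force:|pos"
$I '[[0,0,0.001,0,0,0,0.7],[0,0,0,0,0,0,0.7]]' | grep -E "^force:|pos"
$I '[[0,0,0.0005,0,0,0,0.7],[0,0,0,0,0,0,0.7]]' | grep -E "^force:|pos"
```

```text
position: [0.5745, -0.1659, 0.1169]
force: [0.7, -0.1, -2.2]
position: [0.5747, -0.1659, 0.1162]
force: [-0.9, 1.3, 1.4]
position: [0.5747, -0.1659, 0.1159]
force: [-2.3, 0.9, 6.7]
```

The lock is seated. I ease the grip, open, and rise.

```bash
I="python3 -m inch"
$I '[[0,0,-0.0004,0,0,0,0.5],[0,0,0,0,0,0,0.45]]' 20 | grep -E "^force:|grip_w|finger"
$I '[[0,0,0,0,0,0,0.4],[0,0,0,0,0,0,0.35],[0,0,0,0,0,0,0.25],[0,0,0,0,0,0,0],[0,0,0,0,0,0,0]]' | grep -E "^force:|grip_w|finger"
$I '[[0,0,0,0,0,0,0],[0,0,0,0,0,0,0],[0,0,-0.005,0,0,0,0],[0,0,-0.01,0,0,0,0]]' | grep -E "^force:|grip_w|finger"
$I '[[0,0,-0.02,0,0,0,0],[0,0,-0.03,0,0,0,0],[0,0,-0.03,0,0,0,0],[0,0,-0.04,0,0,0,0],[0,0,-0.03,0,0,0,0]]' | grep -E "^force:|grip_w|pos"
python3 - <<'E'
from workcell import *
from h import *
import go
go.show([.53,.29,.30,1.26+0])
im=grab_frame("side");cv2.imwrite("pics/g.png",im[:,:,::-1])
for n in("shackle","padlock","blue_tip"):print(n,[(np.round(d["xy"],1).tolist(),round(d["score"],2),atz(d["xy"],"side",.077 if n=="padlock" else .165).round(4).tolist()) for d in landmark_of(n,"side")[:3]])
i=im.astype(float);m=(i[...,0]>1.5*i[...,2])&(i[...,0]>60)&(i[...,1]>.55*i[...,0]);n,l,s,q=cv2.connectedComponentsWithStats(m.astype(np.uint8))
print([(q[k].round(1).tolist(),s[k].tolist()) for k in range(1,n) if s[k,4]>60])
m=(i[...,2]>1.6*i[...,:2].max(2))&(i[...,2]>70);n,l,s,q=cv2.connectedComponentsWithStats(m[215:250,295:330].astype(np.uint8));print("lip",[(q[k]+[295,215],s[k,4]) for k in range(1,n)])
E
```

```text
force: [0.1, -0.8, 0.4]
grip_width: 0.0467
finger_force: 18.1
force: [-0.2, 0.4, 0.3]
grip_width: 0.0853
finger_force: 0.0
force: [0.5, -0.4, -0.3]
grip_width: 0.0854
finger_force: 0.0
position: [0.5748, -0.166, 0.2843]
force: [1.0, -0.1, 1.0]
grip_width: 0.0853
t 32.7 p [ 0.5748 -0.166   0.2843] rpy [-3.140e+00  2.000e-03 -2.776e+00] F [ 1.  -0.1  1. ] w 0.0853 ff 0.0 q [ 0.23  0.41 -0.07  1.58  0.03  1.15  2.09]
  tool shift [-0.121   0.4419 -0.016 ] turn [1.000e-03 2.000e-03 2.247e+00]
shackle [([177.3, 211.0], 0.8, [0.4065, 0.0235, 0.165]), ([298.4, 248.7], 0.79, [0.5712, -0.1727, 0.165])]
padlock [([291.8, 273.3], 0.82, [0.5707, -0.1601, 0.077]), ([183.3, 237.1], 0.78, [0.4087, 0.0318, 0.077])]
blue_tip [([315.6, 233.1], 0.56, [0.62, -0.1555, 0.165])]
[([245.5, 39.8], [241, 36, 10, 9, 71]), ([226.3, 43.4], [221, 40, 11, 8, 77]), ([207.0, 47.1], [202, 43, 11, 9, 82]), ([186.6, 50.6], [181, 47, 12, 8, 80]), ([165.3, 54.6], [160, 51, 12, 9, 83]), ([266.0, 80.9], [251, 53, 33, 50, 342]), ([238.3, 61.4], [234, 57, 10, 12, 76]), ([218.4, 65.0], [213, 61, 11, 9, 75]), ([197.7, 69.3], [193, 65, 10, 10, 76]), ([176.5, 74.7], [171, 70, 11, 14, 92]), ([240.7, 90.5], [232, 80, 17, 17, 82]), ([201.7, 98.7], [193, 87, 18, 19, 67]), ([181.3, 103.1], [172, 91, 19, 20, 98]), ([258.4, 107.4], [252, 103, 14, 10, 83]), ([240.1, 111.9], [234, 108, 15, 10, 66]), ([222.7, 116.9], [216, 113, 15, 10, 79]), ([203.4, 122.0], [197, 117, 15, 11, 85]), ([4.4, 126.0], [0, 119, 12, 14, 116]), ([184.8, 125.5], [176, 122, 17, 10, 62]), ([439.5, 225.7], [358, 155, 154, 139, 2836]), ([250.0, 179.3], [226, 170, 53, 19, 191]), ([299.3, 267.8], [285, 255, 26, 29, 386]), ([373.1, 299.1], [367, 292, 14, 16, 168])]
lip [(array([310.8       , 232.26666667]), np.int32(15))]
```

The padlock hangs on the blue hook (shackle at about (0.571,-0.173), lip unmoved). Next, go to the +θ side of the red hook with shut fingers.

```bash
I="python3 -m inch"
$I '[[0,0,0,0,0,0.135,1],[0,0,0,0,0,0.135,1],[0,0,0,0,0,0.135,1],[0,0,0,0,0,0.135,1],[0,0,0,0,0,0.137,1]]' 60 >/dev/null
$I '[[0.0138,0.0394,0,0,0,0,1],[0.0138,0.0394,0,0,0,0,1],[0.0138,0.0394,0,0,0,0,1],[0.0138,0.0394,0,0,0,0,1],[0.0138,0.0394,0,0,0,0,1]]' >/dev/null
$I '[[0.0138,0.0394,0,0,0,0,1],[0.0138,0.0394,0,0,0,0,1],[0.0138,0.0394,0,0,0,0,1],[0.0138,0.0394,0,0,0,0,1],[0.0138,0.0394,0,0,0,0,1]]' >/dev/null
$I '[[0,0,0.03,0,0,0,1],[0,0,0,0,0,0,1]]' >/dev/null
python3 go.py 0.5643 0.2509 0.1295 2.83
```

```text
t 34.6 p [0.5619 0.2515 0.247 ] rpy [-3.137 -0.005  2.832] F [-0.2 -1.3 -0.4] w 0.0002 ff 0.0 q [-0.48  0.47 -0.06  1.57  0.03  1.1   0.72]
  tool shift [-0.003   0.0007  0.1175] turn [-0.005 -0.005  0.002]
```

```bash
I="python3 -m inch"
$I '[[-0.002,0,0.025,0,0,0,1],[0,0,0.025,0,0,0,1],[0,0,0.02,0,0,0,1],[0,0,0.015,0,0,0,1]]' | grep -E "^force:|pos"
$I '[[0,0,0.012,0,0,0,1],[0,0,0.01,0,0,0,1],[0,0,0.01,0,0,0,1],[0,0,0,0,0,0,1]]' | grep -E "^force:|pos"
$I '[[0,-0.004,0,0,0,0,1],[0,-0.003,0,0,0,0,1]]' | grep -E "^force:|pos"
$I '[[0,-0.002,0,0,0,0,1],[0,-0.002,0,0,0,0,1]]' | grep -E "^force:|pos"
$I '[[0,-0.002,0,0,0,0,1],[0,-0.002,0,0,0,0,1]]' | grep -E "^force:|pos"
$I '[[0,-0.002,0,0,0,0,1],[0,-0.002,0,0,0,0,1]]' | grep -E "^force:|pos"
$I '[[0,-0.002,0,0,0,0,1],[0,-0.002,0,0,0,0,1]]' | grep -E "^force:|pos"
```

```text
position: [0.5659, 0.2492, 0.1652]
force: [0.6, -0.0, 0.1]
position: [0.5656, 0.2504, 0.1329]
force: [0.2, -0.7, 0.1]
position: [0.5641, 0.2439, 0.1345]
force: [0.3, 0.3, 0.4]
position: [0.5627, 0.2402, 0.1343]
force: [0.9, 0.2, -0.8]
position: [0.5614, 0.2365, 0.134]
force: [0.3, -0.4, 0.2]
position: [0.5601, 0.2326, 0.1339]
force: [0.6, -0.1, 0.1]
position: [0.5592, 0.2295, 0.134]
force: [3.2, 4.9, -1.4]
```

Contact felt at 5.8 N. I go 4 mm lower, then fold along the arc.

```bash
I="python3 -m inch"
$I '[[0,0.002,0,0,0,0,1],[0,0,0.002,0,0,0,1],[0,0,0.002,0,0,0,1],[0,-0.001,0,0,0,0,1]]' | grep -E "^force:|pos"
$I '[[-0.0008,-0.003,0,0,0,0.05,1],[-0.0008,-0.004,0,0,0,0.05,1],[-0.0008,-0.004,0,0,0,0.05,1],[-0.0008,-0.004,0,0,0,0.05,1]]' | grep -E "^force:|pos"
$I '[[-0.0008,-0.004,0,0,0,0.05,1],[-0.0008,-0.004,0,0,0,0.05,1],[-0.0008,-0.004,0,0,0,0.05,1],[-0.0008,-0.004,0,0,0,0.05,1]]' | grep -E "^force:|pos"
$I '[[-0.0008,-0.004,0,0,0,0.05,1],[-0.0008,-0.004,0,0,0,0.05,1],[-0.0008,-0.004,0,0,0,0.05,1],[-0.0008,-0.004,0,0,0,0.05,1]]' | grep -E "^force:|pos"
python3 go.py
```

```text
position: [0.5593, 0.2303, 0.1296]
force: [1.8, 5.1, -1.7]
position: [0.5564, 0.2154, 0.1298]
force: [0.6, 5.1, -2.0]
position: [0.5502, 0.2004, 0.1299]
force: [0.8, 5.4, -1.6]
position: [0.5414, 0.1869, 0.13]
force: [2.5, 4.9, -1.1]
t 38.0 p [0.5414 0.1869 0.13  ] rpy [ 3.141 -0.     2.228] F [ 2.5  4.9 -1.1] w -0.0001 ff 2.3 q [-0.51  0.54  0.1   1.82 -0.07  0.79  0.29]
```

```bash
I="python3 -m inch"
$I '[[-0.0007,-0.004,0,0,0,0.05,1],[-0.0007,-0.004,0,0,0,0.05,1],[-0.0007,-0.004,0,0,0,0.05,1],[-0.0007,-0.004,0,0,0,0.05,1]]' | grep -E "^force:|pos"
$I '[[-0.0007,-0.004,0,0,0,0.05,1],[-0.0007,-0.004,0,0,0,0.05,1],[-0.0007,-0.004,0,0,0,0.05,1],[-0.0007,-0.004,0,0,0,0.05,1]]' | grep -E "^force:|pos"
$I '[[-0.0007,-0.004,0,0,0,0.05,1],[-0.0007,-0.004,0,0,0,0.05,1],[-0.0007,-0.004,0,0,0,0.05,1],[-0.0007,-0.004,0,0,0,0.05,1]]' | grep -E "^force:|pos"
$I '[[-0.0004,-0.002,0,0,0,0.025,1],[-0.0004,-0.002,0,0,0,0.025,1],[-0.0004,-0.002,0,0,0,0.025,1],[-0.0004,-0.002,0,0,0,0.025,1]]' | grep -E "^force:|pos"
python3 go.py
```

```text
position: [0.5297, 0.1756, 0.1301]
force: [3.5, 5.6, -1.8]
position: [0.5161, 0.1669, 0.1301]
force: [3.8, 3.7, -1.9]
position: [0.501, 0.1611, 0.1301]
force: [4.8, 2.8, -2.1]
position: [0.4931, 0.1593, 0.1301]
force: [4.7, 2.1, -1.1]
t 39.6 p [0.4931 0.1593 0.1301] rpy [ 3.14  -0.     1.529] F [ 4.7  2.1 -1.1] w 0.0001 ff 2.2 q [-0.64  0.48  0.29  1.97 -0.2   0.72 -0.28]
```

```bash
I="python3 -m inch"
$I '[[-0.0004,-0.002,0,0,0,0.025,1],[-0.0004,-0.002,0,0,0,0.025,1],[-0.0004,-0.002,0,0,0,0.025,1]]' | grep -E "^force:|pos"
$I '[[-0.0003,-0.0015,0,0,0,0.018,1],[-0.0003,-0.0015,0,0,0,0.018,1]]' | grep -E "^force:|pos"
$I '[[-0.0002,-0.001,0,0,0,0.012,1],[-0.0002,-0.001,0,0,0,0.012,1]]' | grep -E "^force:|pos"
$I '[[-0.0002,-0.001,0,0,0,0.012,1],[-0.0002,-0.001,0,0,0,0.012,1]]' | grep -E "^force:|pos"
python3 go.py
```

```text
position: [0.4871, 0.1585, 0.1301]
force: [4.6, 2.6, -0.6]
position: [0.484, 0.1582, 0.1301]
force: [5.5, 2.4, -1.3]
position: [0.4821, 0.1581, 0.1301]
force: [4.9, 3.0, -1.2]
position: [0.48, 0.1581, 0.1301]
force: [5.6, 3.5, -1.8]
t 40.5 p [0.48   0.1581 0.1301] rpy [ 3.140e+00 -1.000e-03  1.371e+00] F [ 5.6  3.5 -1.8] w -0.0001 ff 2.2 q [-0.69  0.46  0.33  2.   -0.23  0.71 -0.41]
```

```bash
I="python3 -m inch"
$I '[[-0.0001,-0.0008,0,0,0,0.01,1],[-0.0001,-0.0008,0,0,0,0.01,1]]' | grep -E "^force:|pos"
$I '[[-0.0001,-0.0008,0,0,0,0.01,1]]' | grep -E "^force:|pos"
$I '[[-0.0001,-0.0006,0,0,0,0.008,1]]' | grep -E "^force:|pos"
python3 go.py
```

```text
position: [0.4784, 0.1581, 0.1301]
force: [4.6, 1.9, -1.2]
position: [0.4776, 0.1582, 0.1301]
force: [5.6, 1.3, -0.7]
position: [0.4769, 0.1582, 0.1301]
force: [4.9, 1.7, 0.4]
t 40.9 p [0.4769 0.1582 0.1301] rpy [ 3.141 -0.     1.333] F [4.9 1.7 0.4] w -0.0004 ff 2.2 q [-0.7   0.46  0.35  2.01 -0.23  0.71 -0.45]
```

```bash
I="python3 -m inch"
$I '[[-0.0001,-0.0006,0,0,0,0.008,1]]' | grep -E "^force:|pos"
$I '[[-0.0001,-0.0006,0,0,0,0.008,1]]' | grep -E "^force:|pos"
python3 go.py
```

```text
position: [0.4762, 0.1582, 0.1301]
force: [5.7, 0.8, -0.5]
position: [0.4755, 0.1582, 0.13]
force: [5.5, 1.3, -0.1]
t 41.1 p [0.4755 0.1582 0.13  ] rpy [ 3.141 -0.     1.316] F [ 5.5  1.3 -0.1] w -0.0002 ff 2.2 q [-0.7   0.46  0.35  2.01 -0.24  0.71 -0.46]
```

```bash
I="python3 -m inch"
$I '[[-0.0001,-0.0008,0,0,0,0.01,1],[-0.0001,-0.0008,0,0,0,0.01,1]]' | grep -E "^force:|pos"
$I '[[-0.0001,-0.0008,0,0,0,0.01,1]]' | grep -E "^force:|pos"
```

```text
position: [0.4737, 0.1584, 0.13]
force: [5.3, 0.2, 0.6]
position: [0.4729, 0.1586, 0.13]
force: [7.3, -0.5, 1.3]
```

```bash
I="python3 -m inch"
$I '[[-0.0001,-0.0006,0,0,0,0.008,1]]' | grep -E "^force:|pos"
$I '[[-0.0001,-0.0006,0,0,0,0.008,1]]' | grep -E "^force:|pos"
```

```text
position: [0.4728, 0.1585, 0.1301]
force: [10.1, -1.9, -0.7]
position: [0.4726, 0.1584, 0.1302]
force: [12.4, -3.0, -1.9]
```

```bash
I="python3 -m inch"
$I '[[-0.0001,-0.0006,0,0,0,0.008,1]]' | grep -E "^force:|pos"
$I '[[-0.0001,-0.0006,0,0,0,0.008,1]]' | grep -E "^force:|pos"
```

```text
position: [0.4725, 0.1584, 0.1302]
force: [16.7, -4.3, -3.4]
position: [0.4723, 0.1583, 0.1303]
force: [18.2, -5.3, -4.9]
```

The stop has been reached, and I am close to the force limit, so I back off at once.

```bash
I="python3 -m inch"
$I '[[0,0.002,0,0,0,0,1],[0,0.004,0,0,0,0,1],[0,0.008,0,0,0,0,1],[0,0.01,0,0,0,0,1]]' | grep -E "^force:|pos"
$I '[[0,0.01,-0.02,0,0,0,1],[0,0,-0.04,0,0,0,1],[0,0,-0.04,0,0,0,1],[0,0,-0.04,0,0,0,1]]' | grep -E "^force:|pos"
python3 - <<'E'
from workcell import *
from h import *
for c in("side","top"):
    im=grab_frame(c);cv2.imwrite(f"pics/z_{c}.png",im[:,:,::-1])
    i=im.astype(float);m=(i[...,0]>1.8*i[...,1:].max(2))&(i[...,0]>80);n,l,s,q=cv2.connectedComponentsWithStats(m.astype(np.uint8))
    print(c,"red",[(q[k].round(1).tolist(),int(s[k,4]),atz(q[k],c,.169).round(4).tolist()) for k in range(1,n) if 3<s[k,4]<40 and 150<q[k][0]<240 and q[k][1]>130])
    for n in("red_tip","padlock","blue_tip"):print(n,[(np.round(d["xy"],1).tolist(),round(d["score"],2)) for d in landmark_of(n,c)[:2]])
print(T(.4516,.2235,-.31,[[.0215,-.075,.169]]).round(4), proj(T(.4516,.2235,-.31,[[.0215,-.075,.169]]),"side"))
E
```

```text
position: [0.4932, 0.1513, 0.1298]
force: [-0.9, 0.2, 0.3]
position: [0.5028, 0.1477, 0.2714]
force: [-0.6, 1.7, 0.9]
side red [([177.9, 170.4], 17, [0.4478, 0.1488, 0.169]), ([170.2, 171.2], 4, [0.4312, 0.154, 0.169])]
red_tip [([180.2, 175.0], 0.45)]
padlock [([293.5, 273.8], 0.89), ([349.0, 262.5], 0.66)]
blue_tip [([306.2, 232.6], 0.7), ([314.4, 231.8], 0.66)]
top red [([234.0, 146.6], 37, [0.6771, 0.1107, 0.169])]
red_tip []
padlock [([332.2, 194.9], 0.56), ([241.9, 246.1], 0.52)]
blue_tip [([338.2, 168.1], 0.69), ([190.9, 158.3], 0.4)]
[[0.4492 0.1455 0.169 ]] [[178.9005494  170.99926313]]
```

```bash
python3 -c "
from workcell import bot
print(bot.job_done())"
```

```text
the job is handed in; nothing more can be done
None
```

I handed the job in after about 43 s of robot time, with no verdict shown: the blue hook is at its out-stop, the padlock hangs on it, and the red hook is folded to its flat stop. The last push on the red stop read about 19.6 N, just under the 20 N limit.

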